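# Change over the charging dock and click to the count

## Robot

A 6-joint arm with a two-finger parallel gripper is mounted at the origin on the work surface; the furniture and walls round the work are solid. World frame = base frame: x ahead of the robot, y to its left, z up, the work surface at z = 0. Lengths are in mm, angles in rad, forces in N, time in s.
With the tool pointing down it reaches from about 350 to 975 mm from the base axis. Payload 17.4 kg.
Tool frame: the origin (TCP) lies midway between the tips of the shut fingers; the grasp point (between the pads) lies 19 mm behind it (bot.grip_depth is the distance from the TCP to the grasp point, in mm); z points along the fingers, x is the direction in which the jaws open and shut, and the axes are right-handed (so a half turn about z gives the same grasp; the last joint's range is limited). The gripper opens to 85 mm and grips with 20 to 120 N. Pads are 22 mm wide; open, the fingers measure 114 mm over their backs; the gripper's body (76 mm by 85 mm) begins 54 mm behind the grasp point. The pads swing forward as they close: fully open they stand 13 mm farther back than shut.
Start: joints at [-1.294, 0.116, 1.442, -0, 1.584, -0.038], TCP at [208.988, -641.838, 231.303] pointing down, gripper open.
Joint ranges: [-2.83, 2.83], [-0.83, 2.19], [0.07, 2.5], [-1.14, 4.28], [0.01, 3], [-2.97, 2.97]. Speed limits (rad/s): [1.89, 1.89, 2.22, 3.14, 3.14, 3.14].

## Interface

Orientations are given as a unit quaternion [w, x, y, z].
In Python, from cell import bot gives the robot as it stands.
- The arm moves only by the tool apply_moves, never from a script. Its argument "plan" is a list of rows, each a list of 7 numbers: the finger opening in mm, from 0 to 85.4, then the shift along the tool's x, y, z in mm, then the turn, a rotation vector about the tool's x, y, z in rad. In form: [[gripper, tx, ty, tz, rx, ry, rz], ...]. A call has 1 to 5 rows; each row is the pose to reach, as a shift and turn from the pose commanded when the call began, along the tool's axes at that moment; what a row does not reach only later rows make up. A row lasts 1/8 s, in which the tool goes at most 62.5 mm and 10.7 degrees, less where a joint would pass 70% of its speed; a pose out of reach is approached as far as the arm can. A call with a gripper value outside its range is refused whole. The fingers move at their own pace and stop on an object; "newtons" is the grip in N (left out, the last holds). Time passes only in rows, so rows that repeat a pose let the fingers close. It gives the time, the measured TCP pose, the force and the opening at its end, in the units of the state.
- bot.read_state(): the state, without advancing time (a new reading comes with each control period).
- bot.read_camera(name): name is "scene" or "top" or "wrist"; returns a dict with "pixels" (384x512x3 uint8, red, green, blue), "mtx" (3x3 intrinsics, pixels), "k1" (the pictures are not rectified: a ray, as slopes to the right and down, at radius r is drawn at 1 + k1 r^2 times it, then the intrinsics apply), "origin" and "rotation" of the camera in the world; the wrist camera has in their place "tool_from_camera" (4x4, takes a point from camera to tool coordinates, whose origin is the TCP and whose axes are the tool frame's). Camera axes: x right, y up, looking along -z (the intrinsics and any distortion apply to the point x, -y, -z); pixel columns grow to the right and rows downward; lengths in mm; the calibration is good to about 2 mm. A picture is of the moment at which its call begins: read the wrist's pose just before it. There is no depth.
- bot.close_job(): hands the job in, once; it reports no verdict.
Trained networks look in a picture, given as the dict that the camera call returned (one of the last four; its "shot" number tells which), for a name from the list of things; names that differ only in an ending like _2 or _b are one class to them, and where a whole thing is asked for, a point or a joint stands for the part that bears it (a point fixed in the world has none). Each returns a list of dicts, best first, with "conf" (0 to 1); they miss things now and then, are a little off and sometimes report something else, mostly with a low value. They report only what shows in the picture. A call takes as long as a camera call. They do not tell look-alikes from the thing itself.
- bot.regions_of(picture, name): "mask" (384x512 bool, what is visible of it).
- bot.place_of(picture, name): "centre" ([x, y, z] in mm, in world coordinates, good to about 4 mm: a listed point, or the origin of a listed thing).
The state is a dict: "clock": time; "joints": joint angles; "dq": joint speeds; "joint_torque": joint torques, N m; "eef_pos": TCP position; "eef_rot": TCP orientation; "contact_force": force on the tool from outside, world axes, zero at the start; "ft_torque": the same for the moment, N m; "width": finger opening in mm.
Only numpy, scipy, OpenCV 4.12 (cv2) and the standard library are available. Lean on these libraries where they do the work, as an engineer would, in place of code of your own. Each camera call takes 0.05 s, during which the arm holds its last target.

## Task

Change over the battery charging dock: first turn its selector back to off; then take the charged packs out and stand them in the tray, and stand every discharged pack from the bench in the dock's channel in one row, butted flush against the head contact and against each other, with the end contact slid up tight against the last. Only then click the selector up to the number of packs now docked, without going past it; leave the other things round the dock alone.

Things in the scene. Friction and masses are not known exactly. Their poses are not given: they have to be found in the camera images.
- pack1_centre (a point): discharged battery pack on the bench, one red light of four on its lid: dark block with a teal band below its lid, 48 mm (its x) by 60 mm (its y) by 64 mm high, about 0.3 kg; copper contact strips on both end faces (its +y and -y, 60 mm apart), so it may go in either way round. This point is its centre, half-way up; z up. Absent in some starts.
- pack2_centre (a point): discharged battery pack on the bench, one red light of four on its lid: dark block with a teal band below its lid, 48 mm (its x) by 60 mm (its y) by 64 mm high, about 0.3 kg; copper contact strips on both end faces (its +y and -y, 60 mm apart), so it may go in either way round. This point is its centre, half-way up; z up. Absent in some starts.
- pack3_centre (a point): discharged battery pack on the bench, one red light of four on its lid: dark block with a teal band below its lid, 48 mm (its x) by 60 mm (its y) by 64 mm high, about 0.3 kg; copper contact strips on both end faces (its +y and -y, 60 mm apart), so it may go in either way round. This point is its centre, half-way up; z up. Absent in some starts.
- pack4_centre (a point): discharged battery pack on the bench, one red light of four on its lid: dark block with a teal band below its lid, 48 mm (its x) by 60 mm (its y) by 64 mm high, about 0.3 kg; copper contact strips on both end faces (its +y and -y, 60 mm apart), so it may go in either way round. This point is its centre, half-way up; z up. Absent in some starts.
- full1_centre (a point): charged battery pack, at first in the dock, four green lights on its lid: dark block with a teal band below its lid, 48 mm (its x) by 60 mm (its y) by 64 mm high, about 0.3 kg; copper contact strips on both end faces (its +y and -y, 60 mm apart), so it may go in either way round. This point is its centre, half-way up; z up. Absent in some starts.
- full2_centre (a point): charged battery pack, at first in the dock, four green lights on its lid: dark block with a teal band below its lid, 48 mm (its x) by 60 mm (its y) by 64 mm high, about 0.3 kg; copper contact strips on both end faces (its +y and -y, 60 mm apart), so it may go in either way round. This point is its centre, half-way up; z up. Absent in some starts.
- pack1: pack1 itself, origin in the centre of its underside
- pack2: pack2 itself, origin in the centre of its underside
- pack3: pack3 itself, origin in the centre of its underside
- pack4: pack4 itself, origin in the centre of its underside
- full1: full1 itself, origin in the centre of its underside
- full2: full2 itself, origin in the centre of its underside
- tray_in (a point): centre of the inner floor of the fixed dark blue tray for charged packs, 3 mm above the bench; the tray is 130 mm (its x) by 196 mm (its y) outside, its walls 3 mm thick and 22 mm high; z up. Two packs stand in it side by side, at y = +45 and -45 mm.
- tray: that tray, origin in the centre of its underside, on the bench
- head_face (a point): foot of the head's contact face, in the middle of the channel, on its floor (18 mm above the bench). y points along the channel into the head, x across it away from the robot, z up. The row of packs runs from here towards -y, each pack's own y along the channel: the n-th pack's centre then stands at y = -(60 n - 30) mm, z = 32 mm.
- dock: fixed charging dock, origin on the bench 100 mm before the head face, axes as head_face. Aluminium channel, 55 mm wide, between rails 12 mm high whose flared tops end 18 mm above its floor; four packs fit. Head: grey case 108 mm (x) by 130 mm (y), top 44 mm above the channel floor, the selector on it in line with the channel, 66 mm behind the head face.
- dial (a joint): selector angle in rad, growing clockwise seen from above: 0 = off (red ring), then a sprung detent every 0.524 rad (30 degrees): 1, 2, 3, 4, 5 (that many white pips), 5 = 2.618, the end stop. About 0.2 N m passes it from one detent to the next; left near a detent it drops home.
- dial_grip (a point): selector knob: a grey bar 54 mm long, 16 mm thick, that stands from 8 to 43 mm above the head's top on a disc of 58 mm diameter. This point lies on its upright axis, 30 mm above the head's top (13 mm under the bar's top); it turns with the knob, its x along the bar towards the orange pointer line.
- slide (a joint): travel of the end contact in m, growing towards the head: 0 = fully open (its face 270 mm from the head's face), so its face stands 0.270 minus this from the head face. It stays where it is left; about 3 N moves it when nothing is in front of it.
- slide_grip (a point): teal grip on the sliding end contact: 18 mm across the channel (dock's x), 36 mm along it, standing from 39 to 81 mm above the channel's floor. This point is in the middle of the channel and of the grip, 64 mm above the floor and 20 mm behind the contact face that touches the packs.
- tape: bystander: roll of tape, 100 mm, lying flat to the right of the dock
- glue: bystander: white bottle, 80 mm high, left of the dock
- driver: bystander: screwdriver with a red handle, 188 mm, lying behind the dock
Things that resemble listed ones, but are neither listed nor needed, are in the scene too. What is shaped like the full2 but blue is not meant.

How it is judged (in metres and radians):
On the way, in this order (a step that is already met when the one before it is completed fails the run):
1. the selector stands at off (value of joint dial between -0.12 and 0.12 rad), for 0.2 s.
2. with the selector at off, the charged packs stand in the tray and every discharged pack in the channel in one closed row between the head and the end contact (all of step 1 and x of full1_centre in the frame of tray_in between -0.042 and 0.042 m and y of full1_centre in the frame of tray_in between -0.072 and 0.072 m and z of full1_centre in the frame of tray_in between 0.028 and 0.036 m and angle between each of full1_centre, full2_centre, pack1_centre, pack2_centre, pack3_centre, pack4_centre's own z axis and vertical below 0.06 rad and x of full2_centre in the frame of tray_in between -0.042 and 0.042 m and y of full2_centre in the frame of tray_in between -0.072 and 0.072 m and z of full2_centre in the frame of tray_in between 0.028 and 0.036 m and x of pack1_centre in the frame of head_face between -0.006 and 0.006 m and z of pack1_centre in the frame of head_face between 0.028 and 0.036 m and x of pack2_centre in the frame of head_face between -0.006 and 0.006 m and z of pack2_centre in the frame of head_face between 0.028 and 0.036 m and x of pack3_centre in the frame of head_face between -0.006 and 0.006 m and z of pack3_centre in the frame of head_face between 0.028 and 0.036 m and x of pack4_centre in the frame of head_face between -0.006 and 0.006 m and z of pack4_centre in the frame of head_face between 0.028 and 0.036 m and ((value of joint slide between 0.147 and 0.153 m and (y of pack1_centre in the frame of head_face between -0.034 and -0.026 m or y of pack2_centre in the frame of head_face between -0.034 and -0.026 m or y of pack3_centre in the frame of head_face between -0.034 and -0.026 m or y of pack4_centre in the frame of head_face between -0.034 and -0.026 m) and (y of pack1_centre in the frame of head_face between -0.094 and -0.086 m or y of pack2_centre in the frame of head_face between -0.094 and -0.086 m or y of pack3_centre in the frame of head_face between -0.094 and -0.086 m or y of pack4_centre in the frame of head_face between -0.094 and -0.086 m)) or (value of joint slide between 0.087 and 0.093 m and (y of pack1_centre in the frame of head_face between -0.034 and -0.026 m or y of pack2_centre in the frame of head_face between -0.034 and -0.026 m or y of pack3_centre in the frame of head_face between -0.034 and -0.026 m or y of pack4_centre in the frame of head_face between -0.034 and -0.026 m) and (y of pack1_centre in the frame of head_face between -0.094 and -0.086 m or y of pack2_centre in the frame of head_face between -0.094 and -0.086 m or y of pack3_centre in the frame of head_face between -0.094 and -0.086 m or y of pack4_centre in the frame of head_face between -0.094 and -0.086 m) and (y of pack1_centre in the frame of head_face between -0.154 and -0.146 m or y of pack2_centre in the frame of head_face between -0.154 and -0.146 m or y of pack3_centre in the frame of head_face between -0.154 and -0.146 m or y of pack4_centre in the frame of head_face between -0.154 and -0.146 m)) or (value of joint slide between 0.027 and 0.033 m and (y of pack1_centre in the frame of head_face between -0.034 and -0.026 m or y of pack2_centre in the frame of head_face between -0.034 and -0.026 m or y of pack3_centre in the frame of head_face between -0.034 and -0.026 m or y of pack4_centre in the frame of head_face between -0.034 and -0.026 m) and (y of pack1_centre in the frame of head_face between -0.094 and -0.086 m or y of pack2_centre in the frame of head_face between -0.094 and -0.086 m or y of pack3_centre in the frame of head_face between -0.094 and -0.086 m or y of pack4_centre in the frame of head_face between -0.094 and -0.086 m) and (y of pack1_centre in the frame of head_face between -0.154 and -0.146 m or y of pack2_centre in the frame of head_face between -0.154 and -0.146 m or y of pack3_centre in the frame of head_face between -0.154 and -0.146 m or y of pack4_centre in the frame of head_face between -0.154 and -0.146 m) and (y of pack1_centre in the frame of head_face between -0.214 and -0.206 m or y of pack2_centre in the frame of head_face between -0.214 and -0.206 m or y of pack3_centre in the frame of head_face between -0.214 and -0.206 m or y of pack4_centre in the frame of head_face between -0.214 and -0.206 m)))), for 0.3 s.
At the end, for the whole second after the job is handed in: Charged packs upright in the tray; discharged ones upright in the channel (6 mm across, 4 mm in height, 0.06 rad) in one row from the head face, each within 4 mm of its place; end contact within 3 mm of touching the last; selector in the detent of their number (within 0.12 rad); all at rest (x of full1_centre in the frame of tray_in between -0.042 and 0.042 m and y of full1_centre in the frame of tray_in between -0.072 and 0.072 m and z of full1_centre in the frame of tray_in between 0.028 and 0.036 m and angle between each of full1_centre, full2_centre, pack1_centre, pack2_centre, pack3_centre, pack4_centre's own z axis and vertical below 0.06 rad and x of full2_centre in the frame of tray_in between -0.042 and 0.042 m and y of full2_centre in the frame of tray_in between -0.072 and 0.072 m and z of full2_centre in the frame of tray_in between 0.028 and 0.036 m and x of pack1_centre in the frame of head_face between -0.006 and 0.006 m and z of pack1_centre in the frame of head_face between 0.028 and 0.036 m and x of pack2_centre in the frame of head_face between -0.006 and 0.006 m and z of pack2_centre in the frame of head_face between 0.028 and 0.036 m and x of pack3_centre in the frame of head_face between -0.006 and 0.006 m and z of pack3_centre in the frame of head_face between 0.028 and 0.036 m and x of pack4_centre in the frame of head_face between -0.006 and 0.006 m and z of pack4_centre in the frame of head_face between 0.028 and 0.036 m and linear speed of each of pack1, pack2, pack3, pack4, full1, full2 below 0.02 m/s and ((value of joint slide between 0.147 and 0.153 m and (y of pack1_centre in the frame of head_face between -0.034 and -0.026 m or y of pack2_centre in the frame of head_face between -0.034 and -0.026 m or y of pack3_centre in the frame of head_face between -0.034 and -0.026 m or y of pack4_centre in the frame of head_face between -0.034 and -0.026 m) and (y of pack1_centre in the frame of head_face between -0.094 and -0.086 m or y of pack2_centre in the frame of head_face between -0.094 and -0.086 m or y of pack3_centre in the frame of head_face between -0.094 and -0.086 m or y of pack4_centre in the frame of head_face between -0.094 and -0.086 m) and value of joint dial between 0.9272 and 1.1672 rad) or (value of joint slide between 0.087 and 0.093 m and (y of pack1_centre in the frame of head_face between -0.034 and -0.026 m or y of pack2_centre in the frame of head_face between -0.034 and -0.026 m or y of pack3_centre in the frame of head_face between -0.034 and -0.026 m or y of pack4_centre in the frame of head_face between -0.034 and -0.026 m) and (y of pack1_centre in the frame of head_face between -0.094 and -0.086 m or y of pack2_centre in the frame of head_face between -0.094 and -0.086 m or y of pack3_centre in the frame of head_face between -0.094 and -0.086 m or y of pack4_centre in the frame of head_face between -0.094 and -0.086 m) and (y of pack1_centre in the frame of head_face between -0.154 and -0.146 m or y of pack2_centre in the frame of head_face between -0.154 and -0.146 m or y of pack3_centre in the frame of head_face between -0.154 and -0.146 m or y of pack4_centre in the frame of head_face between -0.154 and -0.146 m) and value of joint dial between 1.4508 and 1.6908 rad) or (value of joint slide between 0.027 and 0.033 m and (y of pack1_centre in the frame of head_face between -0.034 and -0.026 m or y of pack2_centre in the frame of head_face between -0.034 and -0.026 m or y of pack3_centre in the frame of head_face between -0.034 and -0.026 m or y of pack4_centre in the frame of head_face between -0.034 and -0.026 m) and (y of pack1_centre in the frame of head_face between -0.094 and -0.086 m or y of pack2_centre in the frame of head_face between -0.094 and -0.086 m or y of pack3_centre in the frame of head_face between -0.094 and -0.086 m or y of pack4_centre in the frame of head_face between -0.094 and -0.086 m) and (y of pack1_centre in the frame of head_face between -0.154 and -0.146 m or y of pack2_centre in the frame of head_face between -0.154 and -0.146 m or y of pack3_centre in the frame of head_face between -0.154 and -0.146 m or y of pack4_centre in the frame of head_face between -0.154 and -0.146 m) and (y of pack1_centre in the frame of head_face between -0.214 and -0.206 m or y of pack2_centre in the frame of head_face between -0.214 and -0.206 m or y of pack3_centre in the frame of head_face between -0.214 and -0.206 m or y of pack4_centre in the frame of head_face between -0.214 and -0.206 m) and value of joint dial between 1.9744 and 2.2144 rad))).
It fails at once if with the row closed, the selector is clicked past the number of packs (((x of pack1_centre in the frame of head_face between -0.006 and 0.006 m and z of pack1_centre in the frame of head_face between 0.028 and 0.036 m and angle between pack1_centre's own z axis and vertical below 0.06 rad) and (x of pack2_centre in the frame of head_face between -0.006 and 0.006 m and z of pack2_centre in the frame of head_face between 0.028 and 0.036 m and angle between pack2_centre's own z axis and vertical below 0.06 rad) and (x of pack3_centre in the frame of head_face between -0.006 and 0.006 m and z of pack3_centre in the frame of head_face between 0.028 and 0.036 m and angle between pack3_centre's own z axis and vertical below 0.06 rad) and (x of pack4_centre in the frame of head_face between -0.006 and 0.006 m and z of pack4_centre in the frame of head_face between 0.028 and 0.036 m and angle between pack4_centre's own z axis and vertical below 0.06 rad) and value of joint slide between 0.147 and 0.153 m and (y of pack1_centre in the frame of head_face between -0.034 and -0.026 m or y of pack2_centre in the frame of head_face between -0.034 and -0.026 m or y of pack3_centre in the frame of head_face between -0.034 and -0.026 m or y of pack4_centre in the frame of head_face between -0.034 and -0.026 m) and (y of pack1_centre in the frame of head_face between -0.094 and -0.086 m or y of pack2_centre in the frame of head_face between -0.094 and -0.086 m or y of pack3_centre in the frame of head_face between -0.094 and -0.086 m or y of pack4_centre in the frame of head_face between -0.094 and -0.086 m) and value of joint dial above 1.361 rad) or ((x of pack1_centre in the frame of head_face between -0.006 and 0.006 m and z of pack1_centre in the frame of head_face between 0.028 and 0.036 m and angle between pack1_centre's own z axis and vertical below 0.06 rad) and (x of pack2_centre in the frame of head_face between -0.006 and 0.006 m and z of pack2_centre in the frame of head_face between 0.028 and 0.036 m and angle between pack2_centre's own z axis and vertical below 0.06 rad) and (x of pack3_centre in the frame of head_face between -0.006 and 0.006 m and z of pack3_centre in the frame of head_face between 0.028 and 0.036 m and angle between pack3_centre's own z axis and vertical below 0.06 rad) and (x of pack4_centre in the frame of head_face between -0.006 and 0.006 m and z of pack4_centre in the frame of head_face between 0.028 and 0.036 m and angle between pack4_centre's own z axis and vertical below 0.06 rad) and value of joint slide between 0.087 and 0.093 m and (y of pack1_centre in the frame of head_face between -0.034 and -0.026 m or y of pack2_centre in the frame of head_face between -0.034 and -0.026 m or y of pack3_centre in the frame of head_face between -0.034 and -0.026 m or y of pack4_centre in the frame of head_face between -0.034 and -0.026 m) and (y of pack1_centre in the frame of head_face between -0.094 and -0.086 m or y of pack2_centre in the frame of head_face between -0.094 and -0.086 m or y of pack3_centre in the frame of head_face between -0.094 and -0.086 m or y of pack4_centre in the frame of head_face between -0.094 and -0.086 m) and (y of pack1_centre in the frame of head_face between -0.154 and -0.146 m or y of pack2_centre in the frame of head_face between -0.154 and -0.146 m or y of pack3_centre in the frame of head_face between -0.154 and -0.146 m or y of pack4_centre in the frame of head_face between -0.154 and -0.146 m) and value of joint dial above 1.885 rad) or ((x of pack1_centre in the frame of head_face between -0.006 and 0.006 m and z of pack1_centre in the frame of head_face between 0.028 and 0.036 m and angle between pack1_centre's own z axis and vertical below 0.06 rad) and (x of pack2_centre in the frame of head_face between -0.006 and 0.006 m and z of pack2_centre in the frame of head_face between 0.028 and 0.036 m and angle between pack2_centre's own z axis and vertical below 0.06 rad) and (x of pack3_centre in the frame of head_face between -0.006 and 0.006 m and z of pack3_centre in the frame of head_face between 0.028 and 0.036 m and angle between pack3_centre's own z axis and vertical below 0.06 rad) and (x of pack4_centre in the frame of head_face between -0.006 and 0.006 m and z of pack4_centre in the frame of head_face between 0.028 and 0.036 m and angle between pack4_centre's own z axis and vertical below 0.06 rad) and value of joint slide between 0.027 and 0.033 m and (y of pack1_centre in the frame of head_face between -0.034 and -0.026 m or y of pack2_centre in the frame of head_face between -0.034 and -0.026 m or y of pack3_centre in the frame of head_face between -0.034 and -0.026 m or y of pack4_centre in the frame of head_face between -0.034 and -0.026 m) and (y of pack1_centre in the frame of head_face between -0.094 and -0.086 m or y of pack2_centre in the frame of head_face between -0.094 and -0.086 m or y of pack3_centre in the frame of head_face between -0.094 and -0.086 m or y of pack4_centre in the frame of head_face between -0.094 and -0.086 m) and (y of pack1_centre in the frame of head_face between -0.154 and -0.146 m or y of pack2_centre in the frame of head_face between -0.154 and -0.146 m or y of pack3_centre in the frame of head_face between -0.154 and -0.146 m or y of pack4_centre in the frame of head_face between -0.154 and -0.146 m) and (y of pack1_centre in the frame of head_face between -0.214 and -0.206 m or y of pack2_centre in the frame of head_face between -0.214 and -0.206 m or y of pack3_centre in the frame of head_face between -0.214 and -0.206 m or y of pack4_centre in the frame of head_face between -0.214 and -0.206 m) and value of joint dial above 2.409 rad)).
It fails at once if a charged pack is lifted out of the channel while the selector is not at off (value of joint dial above 0.3 rad and ((z of full1_centre in the frame of head_face above 0.05 m and x of full1_centre in the frame of head_face between -0.03 and 0.03 m and y of full1_centre in the frame of head_face between -0.28 and 0 m) or (z of full2_centre in the frame of head_face above 0.05 m and x of full2_centre in the frame of head_face between -0.03 and 0.03 m and y of full2_centre in the frame of head_face between -0.28 and 0 m))).
It fails at once if a bystander is moved by more than 30 mm (distance of any of tape, glue, driver from where it was at the start of the episode above 0.03 m).
Of pack1, pack2, pack3, pack4 only 2 to 4 are there at a start; the rules pass over those that are not, and their reading is None.
Of full1, full2 only 1 to 2 are there at a start; the rules pass over those that are not, and their reading is None.
At some moment in a run one of pack1, pack2, pack3, pack4 may be knocked a few centimetres aside while the robot is not near it.
Once in a run the grip may slacken for a moment while it holds something.
It also fails if it takes over 210 s, if anything falls off the work surface, if the arm or the gripper's body presses on something with over 40 N, if the wrist force passes 120 N, or if a joint passes its speed limit or range.

## Working session

There is one attempt and no reset: what is moved stays moved. The work goes in short steps, Python scripts to look and compute and a tool call to move; the robot and the scene stay as the last step left them, time stands still between calls to the robot, and variables do not carry over. Pictures are saved under pics/ and viewed, and the job is handed in when it is done.

Besides the shell and the picture viewer there is one more tool, called after "Emit:" in YAML: its name, and indented under it one key for each argument. apply_moves: Moves the arm, as the interface text tells. Its arguments: {"type":"object","properties":{"plan":{"type":"array"},"newtons":{"type":"number"}},"required":["plan"]}

```bash
ls; mkdir -p pics; cat > h.py <<'E'
from cell import bot
import numpy as np, cv2
from scipy.spatial.transform import Rotation as R
def save(p,name): cv2.imwrite('pics/'+name+'.png',p['pixels'][:,:,::-1])
def pose():
    s=bot.read_state(); q=s['eef_rot']; return s,np.array(s['eef_pos']),R.from_quat([q[1],q[2],q[3],q[0]])
E
python3 - <<'E'
from h import *
s=bot.read_state(); print(s)
for n in ['scene','top','wrist']:
    p=bot.read_camera(n); save(p,n+'0'); print(n,p['mtx'],p['k1'],p.get('origin'),p.get('rotation'),p.get('tool_from_camera'))
E
```

```text
pics
{'clock': 0.0, 'joints': array([-1.29380145e+00,  1.16490633e-01,  1.44226277e+00, -4.98577138e-06,
        1.58401354e+00, -3.77983167e-02]), 'dq': array([-0.00022272,  0.00058982,  0.00081471,  0.00055643, -0.00015866,
       -0.00154369]), 'joint_torque': array([-2.90371418e-04, -7.31993508e+01, -6.32485986e+01,  2.13148189e-05,
        6.39874575e-03, -9.79431405e-06]), 'eef_pos': array([ 208.93171485, -641.64761577,  230.56059359]), 'eef_rot': array([-3.60712525e-04,  8.09203104e-01, -5.87528716e-01, -4.63284254e-04]), 'contact_force': array([ 0.70110989, -0.27030089, -0.29576724]), 'ft_torque': array([ 0.00415203, -0.00802165, -0.03356052]), 'width': 85.19648818201695}
scene [[469.53530824   0.         248.8426511 ]
 [  0.         469.53530824 193.08096531]
 [  0.           0.           1.        ]] -0.1835861617781825 [-102.02796355  847.62429711  880.90627459] [-0.28055803 -0.13399638  0.43137915  0.84690271] None
top [[448.57187224   0.         258.94003044]
 [  0.         448.57187224 189.32145445]
 [  0.           0.           1.        ]] -0.05275375778989229 [ 414.66000202  -15.23910997 1325.56032645] [ 0.70829052  0.03475652 -0.04477304 -0.70364188] None
wrist [[269.55821561   0.         251.73267129]
 [  0.         269.55821561 192.56645643]
 [  0.           0.           1.        ]] -0.010780287468208674 None None [[ 9.99999789e-01 -5.77039999e-04  3.00039249e-04 -1.69206579e+00]
 [-4.48289154e-04 -9.45773936e-01 -3.24825277e-01 -8.32601750e+01]
 [ 4.71206479e-04  3.24825074e-01 -9.45773995e-01 -1.41911568e+02]
 [ 0.00000000e+00  0.00000000e+00  0.00000000e+00  1.00000000e+00]]
```

View pics/top0.png

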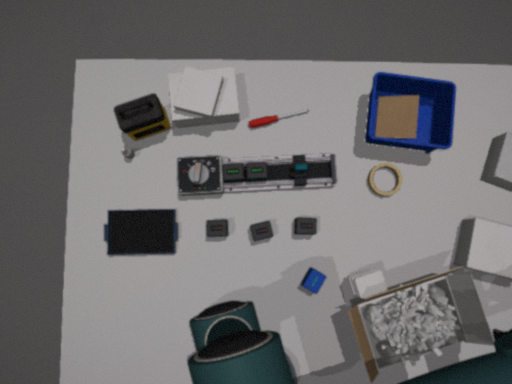

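View pics/scene0.png

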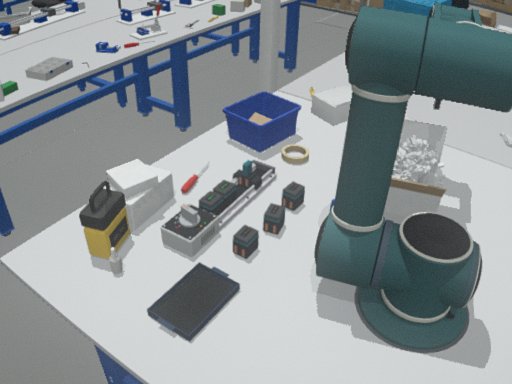

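```bash
python3 - <<'E'
from h import *
p=bot.read_camera('top')
for n in ['pack1_centre','full1_centre','tray_in','head_face','dock','dial_grip','slide_grip','tape','glue','driver']:
    print(n,[(np.round(d['centre'],0).tolist(),round(d['conf'],2)) for d in bot.place_of(p,n)])
p=bot.read_camera('scene')
for n in ['pack1_centre','full1_centre','tray_in','head_face','dock','dial_grip','slide_grip']:
    print(n,[(np.round(d['centre'],0).tolist(),round(d['conf'],2)) for d in bot.place_of(p,n)])
E
```

```text
pack1_centre [([454.0, 90.0, 27.0], 0.68)]
full1_centre [([603.0, 44.0, 52.0], 0.9), ([617.0, -28.0, 51.0], 0.3)]
tray_in [([439.0, 316.0, 3.0], 0.55)]
head_face [([607.0, 77.0, 20.0], 0.56)]
dock [([611.0, -29.0, 1.0], 0.58)]
dial_grip [([601.0, 141.0, 90.0], 0.82)]
slide_grip [([616.0, -145.0, 80.0], 0.81), ([459.0, -168.0, -2.0], 0.52)]
tape [([594.0, -406.0, -1.0], 0.77)]
glue [([671.0, 358.0, -3.0], 0.4), ([595.0, -403.0, -1.0], 0.17)]
driver [([784.0, -87.0, 1.0], 0.69)]
pack1_centre [([448.0, 86.0, 31.0], 0.84), ([667.0, 356.0, 4.0], 0.5)]
full1_centre [([604.0, 43.0, 53.0], 0.76)]
tray_in [([441.0, 313.0, 2.0], 0.95)]
head_face [([448.0, 87.0, 33.0], 0.69), ([607.0, 72.0, 16.0], 0.63)]
dock [([608.0, -30.0, 2.0], 0.79)]
dial_grip [([603.0, 138.0, 90.0], 0.91)]
slide_grip [([621.0, -147.0, 84.0], 0.76)]
```

```bash
cat >> h.py <<'E'
def cam_pose(p,tool=None):
    if 'tool_from_camera' in p and p['tool_from_camera'] is not None:
        P,Rt=tool; T=np.array(p['tool_from_camera'])
        return P+Rt.apply(T[:3,3]), Rt.as_matrix()@T[:3,:3]
    q=p['rotation']; return np.array(p['origin']), R.from_quat([q[1],q[2],q[3],q[0]]).as_matrix()
def proj(p,X,tool=None):
    o,M=cam_pose(p,tool); c=(np.atleast_2d(X)-o)@M
    sx=c[:,0]/-c[:,2]; sy=-c[:,1]/-c[:,2]; f=1+p['k1']*(sx**2+sy**2); K=np.array(p['mtx'])
    return np.c_[K[0,0]*sx*f+K[0,2],K[1,1]*sy*f+K[1,2]]
def unproj(p,uv,z,tool=None):
    o,M=cam_pose(p,tool); K=np.array(p['mtx']); uv=np.atleast_2d(uv).astype(float)
    d=np.c_[(uv[:,0]-K[0,2])/K[0,0],(uv[:,1]-K[1,2])/K[1,1]]; s=d.copy()
    for _ in range(10): s=d/(1+p['k1']*(s**2).sum(1,keepdims=True))
    r=np.c_[s[:,0],-s[:,1],-np.ones(len(s))]@M.T
    t=(z-o[2])/r[:,2]; return o+r*t[:,None]
def crop(p,x0,x1,y0,y1,k,name):
    cv2.imwrite('pics/'+name+'.png',cv2.resize(p['pixels'][y0:y1,x0:x1,::-1],None,fx=k,fy=k,interpolation=cv2.INTER_CUBIC))
def wrist(name=None):
    s,P,Rt=pose(); p=bot.read_camera('wrist')
    if name: save(p,name)
    return p,(P,Rt)
E
python3 - <<'E'
from h import *
p=bot.read_camera('top')
crop(p,165,345,135,300,4,'c1')
s,P,Rt=pose(); print(P, Rt.as_matrix().round(4))
print(unproj(p,[[217,229],[261,231],[305,226]],64), unproj(p,[[233,171],[257,171]],82),unproj(p,[[142,231]],3))
E
```

```text
[ 208.98330124 -641.83507215  231.30836306] [[ 0.3096 -0.9509 -0.    ]
 [-0.9509 -0.3096  0.    ]
 [-0.      0.     -1.    ]]
[[ 444.57271668   84.12034597   64.        ]
 [ 439.78840907  -39.1786631    64.        ]
 [ 454.48375261 -162.82806452   64.        ]] [[606.37589472  40.497168    82.        ]
 [606.90538209 -26.74053969  82.        ]] [[438.44551399 309.24331737   3.        ]]
```

View pics/c1.png

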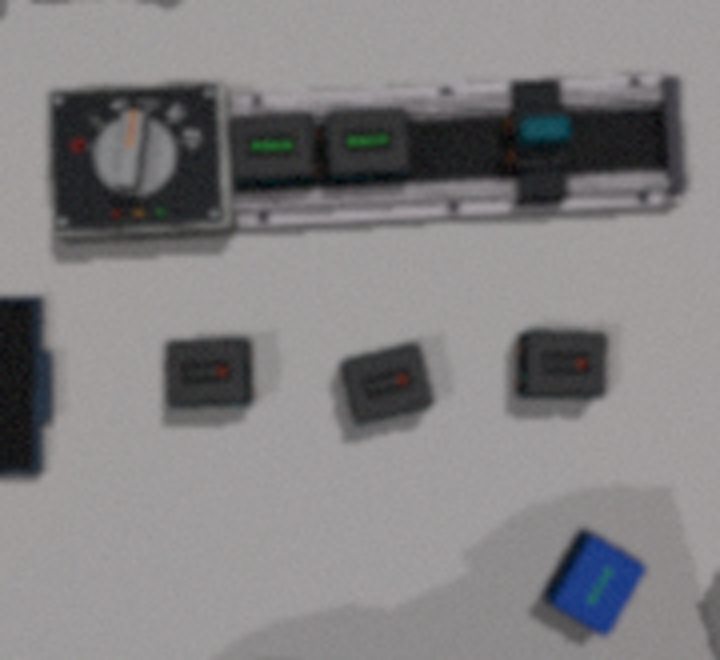

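```bash
cat >> h.py <<'E'
def go(x,y,z,a):
    """a: world angle (deg) of tool x; prints rows shift/turn from the present pose"""
    s,P,Rt=pose(); ca,sa=np.cos(np.radians(a)),np.sin(np.radians(a))
    T=R.from_matrix(np.array([[ca,sa,0],[sa,-ca,0],[0,0,-1]]))
    d=Rt.inv().apply(np.array([x,y,z])-P); r=(Rt.inv()*T).as_rotvec()
    print('t',d.round(1).tolist(),'r',r.round(4).tolist(),'len',round(float(np.linalg.norm(d))),'deg',round(float(np.degrees(np.linalg.norm(r))),1))
def st():
    s,P,Rt=pose(); M=Rt.as_matrix()
    print('t=%.2f P=%s a=%.2f tilt=%.2f F=%s T=%s w=%.1f j6=%.2f'%(s['clock'],P.round(1),np.degrees(np.arctan2(M[1,0],M[0,0])),np.degrees(np.arccos(-M[2,2])),np.round(s['contact_force'],1),np.round(s['ft_torque'],2),s['width'],s['joints'][5]))
E
python3 -c "
from h import *
go(560,-20,330,0)"
```

```text
t [-482.6, -526.3, -98.7] r [0.0, 0.0, -1.256] len 721 deg 72.0
```

Emit:
apply_moves:
  plan:
    - [85, 0, 0, -60, 0, 0, 0]
    - [85, -30, -35, -98, 0, 0, -0.1]
    - [85, -482, -526, -98, 0, 0, -1.256]
    - [85, -482, -526, -98, 0, 0, -1.256]
    - [85, -482, -526, -98, 0, 0, -1.256]

```text
clock: 1.78
eef_pos: [325.4, -437.2, 329.4]
eef_rot: [0.0, 0.957, -0.29, 0.0]
contact_force: [0.5, -1.0, -0.1]
width: 85.2
```

```bash
python3 -c "
from h import *
st();go(560,-20,330,0)"
```

```text
t=1.77 P=[ 325.4 -437.2  329.4] a=-33.67 tilt=0.03 F=[ 0.5 -1.  -0.1] T=[-0.03 -0.02  0.01] w=85.2 j6=-0.39
t [-36.1, -477.3, -0.6] r [0.0002, -0.0004, -0.5877] len 479 deg 33.7
```

Emit:
apply_moves:
  plan:
    - [85, -36, -477, 0, 0, 0, -0.588]
    - [85, -36, -477, 0, 0, 0, -0.588]
    - [85, -36, -477, 0, 0, 0, -0.588]
    - [85, -36, -477, 0, 0, 0, -0.588]
    - [85, -36, -477, 0, 0, 0, -0.588]

```text
clock: 2.4
eef_pos: [480.2, -165.6, 329.6]
eef_rot: [0.0, 1.0, -0.003, 0.0]
contact_force: [0.3, -0.8, -0.3]
width: 84.7
```

```bash
python3 -c "
from h import *
st();go(560,-20,330,0)"
```

```text
t=2.40 P=[ 480.2 -165.6  329.6] a=-0.29 tilt=0.05 F=[ 0.3 -0.8 -0.3] T=[ 0.    0.01 -0.01] w=84.7 j6=-0.38
t [79.1, -146.0, -0.3] r [0.0003, -0.0008, -0.0051] len 166 deg 0.3
```

Emit:
apply_moves:
  plan:
    - [85, 30, -55, 0, 0, 0, -0.005]
    - [85, 60, -110, 0, 0, 0, -0.005]
    - [85, 79, -146, 0, 0, 0, -0.005]
    - [85, 79, -146, 0, 0, 0, -0.005]
    - [85, 79, -146, 0, 0, 0, -0.005]

```text
clock: 3.02
eef_pos: [559.3, -22.2, 329.3]
eef_rot: [0.0, 1.0, -0.0, -0.0]
contact_force: [0.2, 0.2, 0.3]
width: 84.9
```

```bash
python3 -c "
from h import *
st();
p,t=wrist('w1')
for n in ['pack1_centre','full1_centre','tray_in','head_face','dock','dial_grip','slide_grip']:
    r=bot.place_of(p,n); print(n,[(np.round(d['centre'],0).tolist(),round(d['conf'],2)) for d in r])
"
```

```text
t=3.02 P=[559.3 -22.2 329.3] a=-0.01 tilt=0.01 F=[0.2 0.2 0.3] T=[-0.01  0.01  0.01] w=84.9 j6=-0.08
pack1_centre [([449.0, 92.0, 32.0], 0.68), ([610.0, -25.0, 17.0], 0.39)]
full1_centre [([611.0, 44.0, 50.0], 0.89), ([781.0, -91.0, 1.0], 0.5), ([612.0, -27.0, 15.0], 0.3)]
tray_in []
head_face [([606.0, 73.0, 18.0], 0.57), ([617.0, -21.0, 50.0], 0.32)]
dock [([614.0, -22.0, 3.0], 0.98), ([457.0, -167.0, 28.0], 0.4)]
dial_grip [([604.0, 140.0, 89.0], 0.74)]
slide_grip [([621.0, -151.0, 85.0], 0.9)]
```

View pics/w1.png

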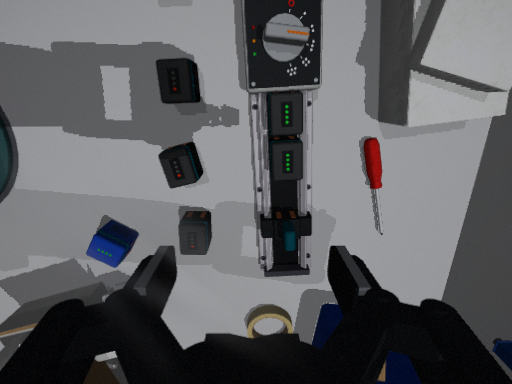

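```bash
python3 -c "
from h import *
p,t=wrist()
crop(p,220,345,0,150,5,'c2'); crop(p,220,345,130,290,4,'c3')
np.save('w.npy',p['pixels'])
"
```

```text
(no output)
```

View pics/c2.png

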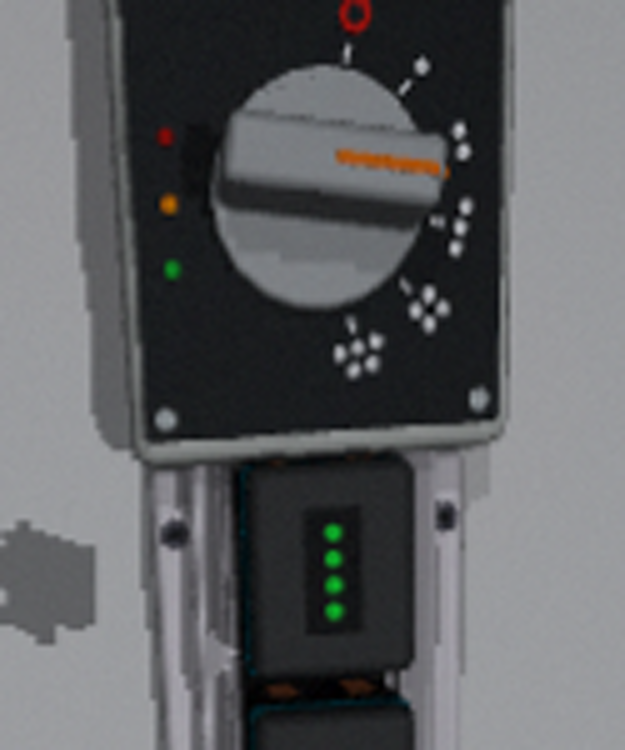

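View pics/c3.png

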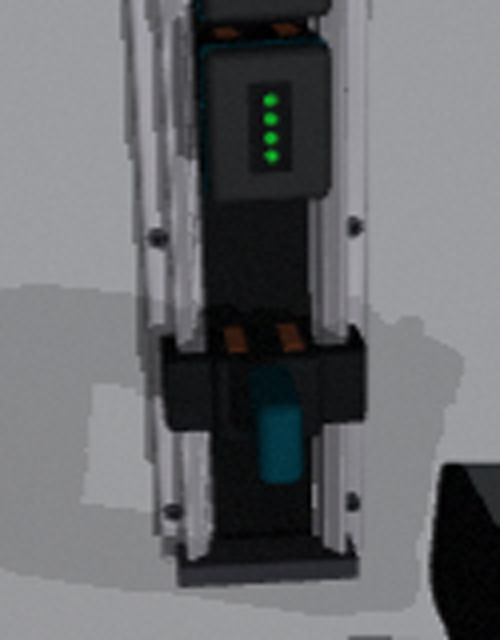

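```bash
python3 -c "
from h import *
p,t=wrist()
f=lambda L:np.array(L)/5+[220,0]
m=unproj(p,f([[348,52],[405,88],[437,222],[405,285],[350,325]]),62,t)[:,:2]
print(m.round(1))
A=np.c_[2*m,np.ones(5)];s=np.linalg.lstsq(A,(m**2).sum(1),rcond=None)[0];c=s[:2];print('c',c,'r',np.sqrt(s[2]+c@c))
print('ang',np.degrees(np.arctan2(*(m-c).T[::-1])))
b=unproj(p,f([[338,155],[440,170]]),105,t)[:,:2];d=b[1]-b[0];print('ptr',b,np.degrees(np.arctan2(d[1],d[0])))
h=unproj(p,f([[145,458],[502,437],[110,0],[510,0]]),60,t)[:,:2];print('head',h); d=h[1]-h[0];print(np.degrees(np.arctan2(d[1],d[0])))
l=unproj(p,f([[333,532],[333,558],[333,584],[333,610]]),82,t)[:,:2];print(l)
g=lambda L:np.array(L)/4+[220,130]
l=unproj(p,g([[270,100],[270,119],[270,138],[270,156]]),82,t)[:,:2];print(l)
print('slide grip top',unproj(p,g([[262,404],[301,404],[262,480],[300,480]]),99,t)[:,:2])
print('end stop',unproj(p,g([[178,560],[357,555]]),40,t)[:,:2])
"
```

```text
[[608.  174.5]
 [623.4 166.4]
 [633.9 134.7]
 [626.1 119.2]
 [611.4 109.2]]
c [600.42228141 141.39003429] r 33.9840153650734
ang [ 77.11270127  47.37304575 -11.26948113 -40.83194083 -71.19285282]
ptr [[601.31319018 141.49967432]
 [625.92714382 138.35773373]] -7.274395107252388
head [[554.48794161  74.63780083]
 [656.30412539  80.30686552]
 [545.79124512 186.80356386]
 [649.96416823 186.91240258]]
3.1869043774150954
[[606.41850361  54.85928843]
 [606.69781147  47.98016616]
 [606.98078952  41.0203667 ]
 [607.26750924  33.97828892]]
[[610.49173659 -12.7403217 ]
 [610.78831712 -19.77004483]
 [611.08867494 -26.88090684]
 [611.3767738  -33.69377067]]
slide grip top [[ 610.15387355 -127.21659586]
 [ 625.13802453 -127.23306154]
 [ 611.50599839 -160.53344773]
 [ 626.49157251 -160.55405057]]
end stop [[ 582.22362748 -238.81405697]
 [ 666.15321856 -236.19218135]]
```

```bash
python3 -c "
from h import *
go(600.5,141.5,180,-100)"
```

```text
t [41.0, -163.7, 149.3] r [-0.0001, -0.0001, 1.7445] len 225 deg 100.0
```

Emit:
apply_moves:
  plan:
    - [85, 41, -164, 50, 0, 0, 0.8]
    - [85, 41, -164, 100, 0, 0, 0.9]
    - [85, 41, -164, 149, 0, 0, 0.9]
    - [85, 41, -164, 149, 0, 0, 0.9]
    - [85, 41, -164, 149, 0, 0, 0.9]

```text
clock: 4.15
eef_pos: [599.2, 143.4, 175.8]
eef_rot: [0.002, 0.9, -0.437, -0.003]
contact_force: [-1.2, -0.8, 0.1]
width: 84.8
```

```bash
python3 -c "
from h import *
st();go(600.5,141.5,180,-100)"
```

```text
t=4.15 P=[599.2 143.4 175.8] a=-51.81 tilt=0.35 F=[-1.2 -0.8  0.1] T=[ 0.03 -0.02 -0.03] w=84.8 j6=1.10
t [2.3, 0.2, -4.2] r [0.0062, 0.0006, 0.841] len 5 deg 48.2
```

Emit:
apply_moves:
  plan:
    - [85, 0, 0, 0, 0, 0, 0.84]
    - [85, 0, 0, 0, 0, 0, 0.84]
    - [85, 0, 0, 0, 0, 0, 0.84]
    - [85, 0, 0, 0, 0, 0, 0.84]
    - [85, 0, 0, 0, 0, 0, 0.84]

```text
clock: 4.78
eef_pos: [600.5, 142.0, 180.3]
eef_rot: [-0.0, -0.643, 0.766, 0.0]
contact_force: [0.5, 0.2, 0.2]
width: 84.8
```

```bash
python3 -c "
from h import *
st();go(600.5,141.5,180,-100)
p,t=wrist('w2')"
```

```text
t=4.78 P=[600.5 142.  180.3] a=-99.98 tilt=0.00 F=[0.5 0.2 0.2] T=[ 0.02  0.02 -0.01] w=84.8 j6=1.94
t [0.5, -0.1, 0.3] r [0.0001, -0.0, 0.0003] len 1 deg 0.0
```

View pics/w2.png

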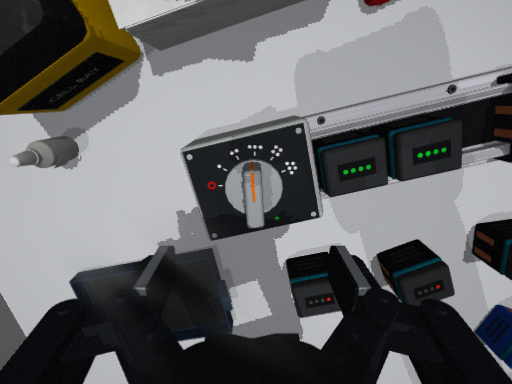

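Emit:
apply_moves:
  plan:
    - [85, 0, 0, 50, 0, 0, 0]
    - [60, 0, 0, 90, 0, 0, 0]
    - [60, 0, 0, 104, 0, 0, 0]
    - [60, 0, 0, 104, 0, 0, 0]
    - [40, 0, 0, 104, 0, 0, 0]

```text
clock: 5.45
eef_pos: [601.4, 142.1, 78.3]
eef_rot: [0.001, -0.645, 0.764, -0.001]
contact_force: [0.4, 0.7, -0.4]
width: 43.0
```

Emit:
apply_moves:
  plan:
    - [10, 0, 0, 0, 0, 0, 0]
    - [10, 0, 0, 0, 0, 0, 0]
    - [10, 0, 0, 0, 0, 0, 0]
    - [10, 0, 0, 0, 0, 0, 0]
  newtons: 60

```text
clock: 5.95
eef_pos: [600.6, 140.8, 77.9]
eef_rot: [-0.0, -0.644, 0.765, -0.001]
contact_force: [-8.2, -11.3, 10.6]
width: 15.0
```

```bash
python3 -c "
from h import *
st()
p,t=wrist('w3')"
```

```text
t=5.95 P=[600.6 140.8  77.9] a=-99.75 tilt=0.12 F=[ -8.2 -11.3  10.6] T=[-1.92  1.15 -0.11] w=15.0 j6=1.93
```

View pics/w3.png

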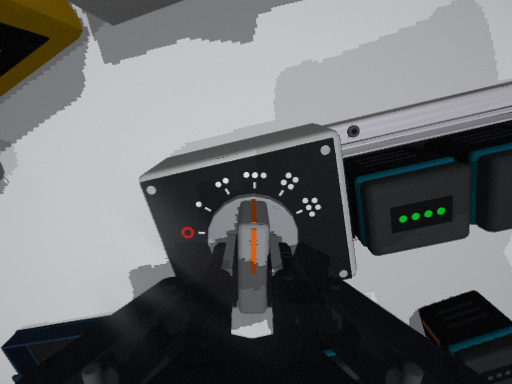

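Emit:
apply_moves:
  plan:
    - [10, 1.3, 0, -2, 0, 0, -0.15]
    - [10, 1.3, 0, -2, 0, 0, -0.3]
    - [10, 1.3, 0, -2, 0, 0, -0.45]
    - [10, 1.3, 0, -2, 0, 0, -0.6]
    - [10, 1.3, 0, -2, 0, 0, -0.75]

```text
clock: 6.62
eef_pos: [600.4, 139.7, 78.1]
eef_rot: [0.001, 0.881, -0.473, 0.0]
contact_force: [3.4, -8.0, -7.2]
width: 14.8
```

Emit:
apply_moves:
  plan:
    - [10, 0, 0, 0, 0, 0, -0.15]
    - [10, 0, 0, 0, 0, 0, -0.3]
    - [10, 0, 0, 0, 0, 0, -0.45]
    - [10, 0, 0, 0, 0, 0, -0.6]
    - [10, 0, 0, 0, 0, 0, -0.75]

```text
clock: 7.25
eef_pos: [601.0, 139.2, 78.2]
eef_rot: [0.001, 0.993, -0.118, 0.001]
contact_force: [11.3, -11.0, -9.2]
width: 14.9
```

```bash
python3 -c "
from h import *
st()
p,t=wrist('w4')"
```

```text
t=7.25 P=[601.  139.2  78.2] a=-13.53 tilt=0.17 F=[ 11.3 -11.   -9.2] T=[-1.84 -1.59  0.08] w=14.9 j6=0.42
```

View pics/w4.png

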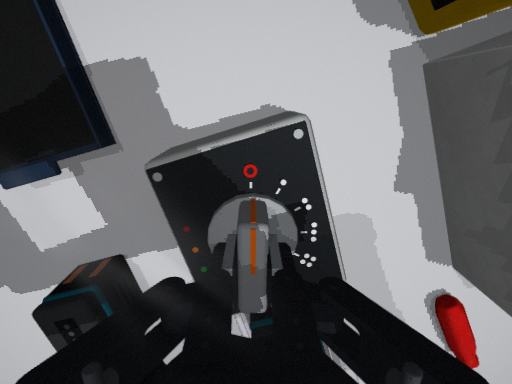

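Emit:
apply_moves:
  plan:
    - [10, 0, 0, 0, 0, 0, -0.05]
    - [10, 0, 0, 0, 0, 0, -0.05]
    - [50, 0, 0, 0, 0, 0, -0.05]
    - [50, 0, 0, 0, 0, 0, -0.05]
    - [50, 0, 0, 0, 0, 0, -0.05]

```text
clock: 7.92
eef_pos: [600.4, 140.9, 78.7]
eef_rot: [-0.0, 0.995, -0.095, 0.0]
contact_force: [1.0, -0.3, 0.2]
width: 50.0
```

Emit:
apply_moves:
  plan:
    - [85, 0, 0, -60, 0, 0, 0]
    - [85, 0, 0, -100, 0, 0, 0]
    - [85, 0, 0, -100, 0, 0, 0]

```text
clock: 8.3
eef_pos: [601.4, 141.1, 182.4]
eef_rot: [-0.001, 0.995, -0.095, 0.003]
contact_force: [-1.2, -0.2, -0.2]
width: 84.9
```

```bash
python3 -c "
from h import *
st()
p,t=wrist('w5')
crop(p,130,370,50,300,3,'c5')
go(606.1+.5,45.5,170,3.4)
"
```

```text
t=8.30 P=[601.4 141.1 182.4] a=-10.90 tilt=0.33 F=[-1.2 -0.2 -0.2] T=[ 0.03  0.   -0.01] w=84.9 j6=0.38
t [23.8, 92.6, 9.9] r [-0.0008, -0.0026, -0.2497] len 96 deg 14.3
```

View pics/w5.png

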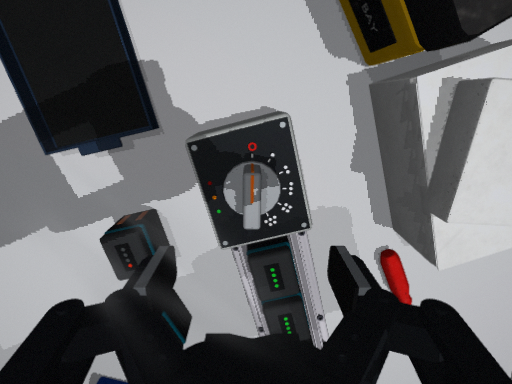

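```bash
python3 -c "
from h import *
go(610.5,-23,160,3.4)
"
```

```text
t [40.6, 159.2, 19.8] r [-0.0008, -0.0026, -0.2497] len 165 deg 14.3
```

Emit:
apply_moves:
  plan:
    - [85, 15, 60, 0, 0, 0, -0.12]
    - [85, 30, 120, 0, 0, 0, -0.25]
    - [85, 40, 159, 20, 0, 0, -0.25]
    - [85, 40, 159, 20, 0, 0, -0.25]
    - [85, 40, 159, 20, 0, 0, -0.25]

```text
clock: 8.98
eef_pos: [609.2, -22.6, 157.6]
eef_rot: [-0.0, 1.0, 0.03, -0.001]
contact_force: [-0.3, -0.3, 0.1]
width: 85.0
```

```bash
python3 -c "
from h import *
st()
p,t=wrist('w6')
for n in ['full1_centre','slide_grip','pack1_centre']:
    r=bot.place_of(p,n); print(n,[(np.round(d['centre'],0).tolist(),round(d['conf'],2)) for d in r])
"
```

```text
t=8.97 P=[609.2 -22.6 157.6] a=3.39 tilt=0.07 F=[-0.3 -0.3  0.1] T=[-0.01 -0.06 -0.02] w=85.0 j6=-0.14
full1_centre []
slide_grip [([622.0, -149.0, 87.0], 0.98)]
pack1_centre [([446.0, 90.0, 33.0], 0.66)]
```

View pics/w6.png

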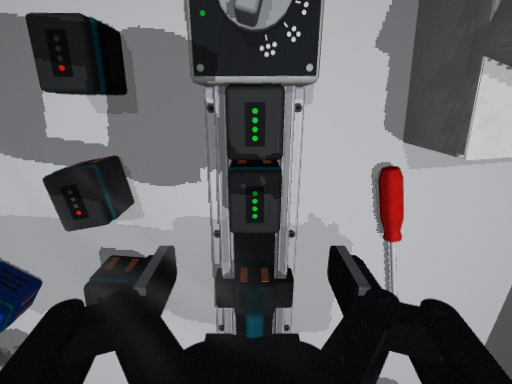

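```bash
python3 -c "
from h import *
p,t=wrist()
print(unproj(p,[[255,125],[254.7,205],[206,90],[303,90],[229,168],[282,168]],82,t).round(1))
print('rail',unproj(p,[[211,107],[297,107],[217,234],[292,234],[222,326],[287,326]],36,t).round(1))
print('ledR',unproj(p,[[69,94/94*53],[70,201]],64,t).round(1))
"
```

```text
[[607.2  44.7  82. ]
 [611.3 -23.   82. ]
 [568.4  68.3  82. ]
 [641.9  72.8  82. ]
 [587.9   8.7  82. ]
 [631.8  11.3  82. ]]
rail [[ 565.8   54.7   36. ]
 [ 646.2   59.7   36. ]
 [ 574.   -77.7   36. ]
 [ 656.   -72.7   36. ]
 [ 582.6 -206.3   36. ]
 [ 664.  -201.3   36. ]]
ledR [[456.7  90.   64. ]
 [438.1 -36.7  64. ]]
```

```bash
python3 -c "
from h import *
go(611.2,-22.8,41,3.6)
"
```

```text
t [1.6, 0.8, 117.6] r [0.0, -0.0004, -0.0021] len 118 deg 0.1
```

Emit:
apply_moves:
  plan:
    - [85, 1.6, 0.8, 50, 0, 0, -0.003]
    - [85, 1.6, 0.8, 100, 0, 0, -0.003]
    - [85, 1.6, 0.8, 118, 0, 0, -0.003]
    - [85, 1.6, 0.8, 118, 0, 0, -0.003]
    - [60, 1.6, 0.8, 118, 0, 0, -0.003]

```text
clock: 9.85
eef_pos: [612.2, -23.6, 42.6]
eef_rot: [0.0, 1.0, 0.031, 0.001]
contact_force: [-0.6, 0.5, 0.1]
width: 69.0
```

Emit:
apply_moves:
  plan:
    - [40, 0, 0, 0, 0, 0, 0]
    - [40, 0, 0, 0, 0, 0, 0]
    - [40, 0, 0, 0, 0, 0, 0]
    - [40, 0, 0, 0, 0, 0, 0]
  newtons: 50

```text
clock: 10.35
eef_pos: [611.9, -23.7, 42.2]
eef_rot: [0.0, 1.0, 0.031, 0.001]
contact_force: [-0.4, 0.1, 6.6]
width: 47.4
```

```bash
python3 -c "
from h import *
st()
"
```

```text
t=10.35 P=[611.9 -23.7  42.2] a=3.58 tilt=0.14 F=[-0.4  0.1  6.6] T=[0.08 0.21 0.01] w=47.4 j6=-0.14
```

Emit:
apply_moves:
  plan:
    - [40, 0, 0, -15, 0, 0, 0]
    - [40, 0, 0, -60, 0, 0, 0]
    - [40, 0, 0, -120, 0, 0, 0]
    - [40, 0, 0, -120, 0, 0, 0]
  newtons: 70

```text
clock: 10.85
eef_pos: [612.9, -23.8, 166.9]
eef_rot: [0.0, 1.0, 0.031, 0.004]
contact_force: [-0.2, -0.6, -3.7]
width: 47.3
```

```bash
python3 -c "
from h import *
st(); p,t=wrist('w7'); go(440,270,175,0)
"
```

```text
t=10.85 P=[612.9 -23.8 166.9] a=3.58 tilt=0.49 F=[-0.2 -0.6 -3.7] T=[ 0.02 -0.01 -0.06] w=47.3 j6=-0.14
t [-153.2, -303.9, -12.4] r [0.0005, -0.0045, 0.0625] len 341 deg 3.6
```

View pics/w7.png

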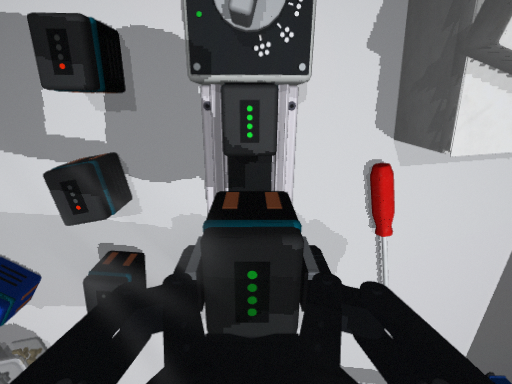

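Emit:
apply_moves:
  plan:
    - [40, -23, -45, -5, 0, 0, 0.02]
    - [40, -46, -90, -5, 0, 0, 0.06]
    - [40, -69, -135, -5, 0, 0, 0.062]
    - [40, -92, -180, -5, 0, 0, 0.062]
    - [40, -115, -225, -5, 0, 0, 0.062]

```text
clock: 11.52
eef_pos: [480.6, 194.7, 164.0]
eef_rot: [0.0, 1.0, 0.0, -0.001]
contact_force: [-0.1, 0.6, -3.5]
width: 47.3
```

Emit:
apply_moves:
  plan:
    - [40, -21, -45, 0, 0, 0, 0]
    - [40, -38, -79, 0, 0, 0, 0]
    - [40, -38, -79, 0, 0, 0, 0]
    - [40, -38, -79, 0, 0, 0, 0]

```text
clock: 12.02
eef_pos: [444.0, 272.3, 164.4]
eef_rot: [0.0, 1.0, 0.0, -0.001]
contact_force: [-0.0, 0.6, -3.6]
width: 47.2
```

```bash
python3 -c "
from h import *
st(); p,t=wrist('w8'); 
r=bot.place_of(p,'tray_in'); print([(np.round(d['centre'],0).tolist(),round(d['conf'],2)) for d in r])
"
```

```text
t=12.03 P=[444.  272.3 164.4] a=0.05 tilt=0.08 F=[-0.   0.6 -3.6] T=[ 0.04 -0.01 -0.01] w=47.2 j6=0.50
[([438.0, 314.0, 2.0], 0.97), ([603.0, 137.0, 91.0], 0.15)]
```

View pics/w8.png

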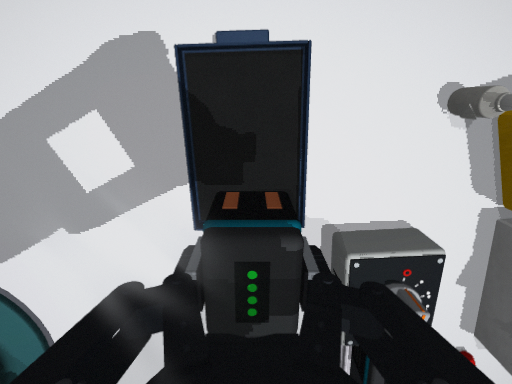

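```bash
python3 -c "
from h import *
p,t=wrist()
print(unproj(p,[[176,43],[311,42],[194,227],[303,227]],22,t).round(1))
"
```

```text
[[372.1 408.2  22. ]
 [499.  409.   22. ]
 [375.8 216.8  22. ]
 [503.2 216.8  22. ]]
```

```bash
python3 -c "
from h import *
go(436.8,356,90,1.2); go(436.8,356,28,1.2)
"
```

```text
t [-7.7, -84.2, 74.9] r [0.0004, 0.0005, -0.0216] len 113 deg 1.2
t [-7.7, -84.2, 136.9] r [0.0004, 0.0005, -0.0216] len 161 deg 1.2
```

Emit:
apply_moves:
  plan:
    - [40, -4, -45, 30, 0, 0, -0.02]
    - [40, -7.5, -84, 75, 0, 0, -0.02]
    - [40, -7.5, -84, 110, 0, 0, -0.02]
    - [40, -7.5, -84, 130, 0, 0, -0.02]
    - [40, -7.5, -84, 137, 0, 0, -0.02]

```text
clock: 12.8
eef_pos: [436.9, 355.9, 27.7]
eef_rot: [0.0, 1.0, 0.01, -0.0]
contact_force: [-0.3, -0.7, -2.3]
width: 47.4
```

```bash
python3 -c "
from h import *
st()
"
```

```text
t=12.80 P=[436.9 355.9  27.7] a=1.12 tilt=0.06 F=[-0.3 -0.7 -2.3] T=[0.01 0.02 0.  ] w=47.4 j6=0.62
```

Emit:
apply_moves:
  plan:
    - [40, 0, 0, 0.5, 0, 0, 0]
    - [80, 0, 0, 0.5, 0, 0, 0]
    - [80, 0, 0, 0.5, 0, 0, 0]
    - [80, 0, 0, -40, 0, 0, 0]
    - [85, 0, 0, -100, 0, 0, 0]

```text
clock: 13.42
eef_pos: [436.1, 356.2, 128.7]
eef_rot: [0.001, 1.0, 0.01, -0.001]
contact_force: [1.0, 1.1, 0.9]
width: 85.2
```

```bash
python3 -c "
from h import *
st(); p,t=wrist('w9'); go(607.2,44.7,150,3.6)
"
```

```text
t=13.43 P=[436.1 356.2 128.7] a=1.17 tilt=0.13 F=[1.  1.1 0.9] T=[ 0.   -0.05  0.02] w=85.2 j6=0.62
t [162.3, 316.7, -11.7] r [-0.005, -0.0074, -0.0423] len 356 deg 2.5
```

View pics/w9.png

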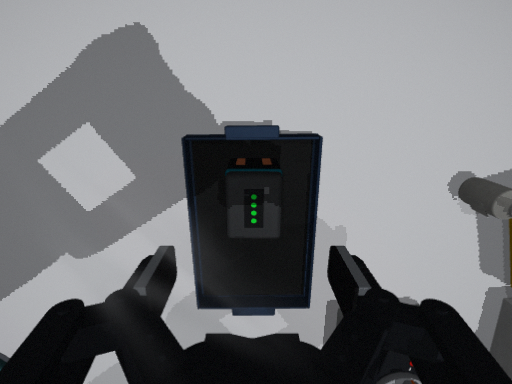

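Emit:
apply_moves:
  plan:
    - [85, 25, 48, -20, 0, 0, -0.02]
    - [85, 50, 97, -30, 0, 0, -0.042]
    - [85, 75, 146, -30, 0, 0, -0.042]
    - [85, 100, 195, -30, 0, 0, -0.042]
    - [85, 125, 244, -30, 0, 0, -0.042]

```text
clock: 14.1
eef_pos: [567.5, 113.6, 159.2]
eef_rot: [-0.0, 1.0, 0.031, 0.001]
contact_force: [0.0, 0.2, -0.2]
width: 84.9
```

Emit:
apply_moves:
  plan:
    - [85, 25, 48, 5, 0, 0, 0]
    - [85, 37, 72, 15, 0, 0, 0]
    - [85, 37, 72, 15, 0, 0, 0]
    - [85, 37, 72, 15, 0, 0, 0]

```text
clock: 14.6
eef_pos: [608.0, 46.2, 143.8]
eef_rot: [-0.0, 1.0, 0.031, 0.0]
contact_force: [0.4, 0.0, 0.5]
width: 85.0
```

```bash
python3 -c "
from h import *
st(); p,t=wrist('w10'); go(607.2,44.7,41,3.6)
"
```

```text
t=14.60 P=[608.   46.2 143.8] a=3.59 tilt=0.04 F=[0.4 0.  0.5] T=[-0.05 -0.02  0.05] w=85.0 j6=-0.03
t [-1.0, 1.8, 103.0] r [-0.0002, -0.0009, 0.0003] len 103 deg 0.1
```

View pics/w10.png

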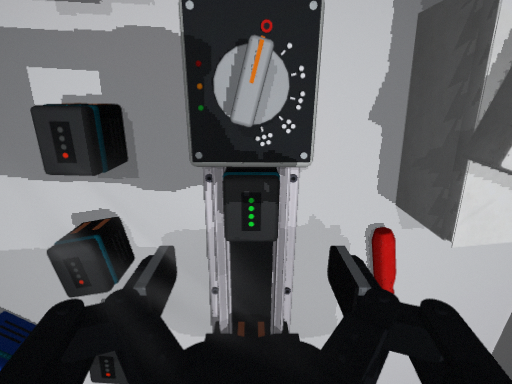

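Emit:
apply_moves:
  plan:
    - [85, -1, 2, 50, 0, 0, 0]
    - [85, -1, 2, 90, 0, 0, 0]
    - [85, -1, 2, 103, 0, 0, 0]
    - [75, -1, 2, 103, 0, 0, 0]
    - [60, -1, 2, 103, 0, 0, 0]

```text
clock: 15.28
eef_pos: [608.1, 44.0, 42.4]
eef_rot: [-0.0, 1.0, 0.031, 0.001]
contact_force: [-0.6, 0.3, -0.2]
width: 60.2
```

Emit:
apply_moves:
  plan:
    - [40, 0, 0, 0, 0, 0, 0]
    - [40, 0, 0, 0, 0, 0, 0]
    - [40, 0, 0, 0, 0, 0, 0]
    - [40, 0, 0, 0, 0, 0, 0]
  newtons: 70

```text
clock: 15.78
eef_pos: [608.1, 43.8, 42.3]
eef_rot: [-0.0, 1.0, 0.031, 0.001]
contact_force: [-0.9, 1.1, 7.0]
width: 47.0
```

Emit:
apply_moves:
  plan:
    - [40, 0, 2, -5, 0, 0, 0]
    - [40, 0, 3, -50, 0, 0, 0]
    - [40, 0, 3, -110, 0, 0, 0]
    - [40, 0, 3, -140, 0, 0, 0]
    - [40, 0, 3, -140, 0, 0, 0]

```text
clock: 16.4
eef_pos: [608.2, 40.6, 183.2]
eef_rot: [0.0, 1.0, 0.031, 0.002]
contact_force: [0.4, -0.7, -3.9]
width: 47.5
```

```bash
python3 -c "
from h import *
st(); p,t=wrist('w11'); go(438.4,268.5,165,1.2)
"
```

```text
t=16.40 P=[608.2  40.6 183.2] a=3.57 tilt=0.25 F=[ 0.4 -0.7 -3.9] T=[-0.04  0.02 -0.05] w=47.5 j6=-0.04
t [-154.5, -238.0, 15.4] r [0.0, -0.0011, 0.0415] len 284 deg 2.4
```

View pics/w11.png

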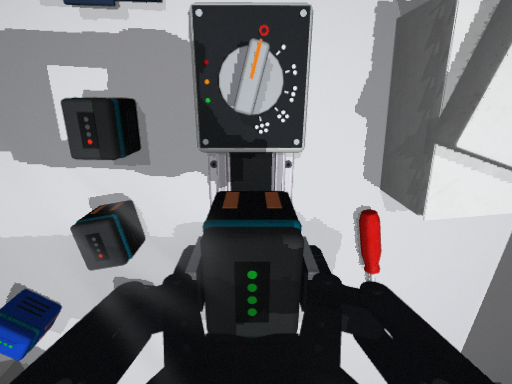

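Emit:
apply_moves:
  plan:
    - [40, -31, -48, 0, 0, 0, 0.02]
    - [40, -62, -95, 0, 0, 0, 0.04]
    - [40, -93, -143, 0, 0, 0, 0.0415]
    - [40, -124, -190, 10, 0, 0, 0.0415]
    - [40, -154, -238, 15, 0, 0, 0.0415]

```text
clock: 17.08
eef_pos: [436.8, 269.3, 162.6]
eef_rot: [0.001, 1.0, 0.01, -0.001]
contact_force: [0.1, 0.6, -2.8]
width: 47.3
```

```bash
python3 -c "
from h import *
st(); go(438.4,268,28,1.2)
"
```

```text
t=17.07 P=[436.8 269.3 162.6] a=1.18 tilt=0.17 F=[ 0.1  0.6 -2.8] T=[0.08 0.01 0.01] w=47.3 j6=0.48
t [1.9, 1.1, 134.6] r [0.0014, 0.0027, -0.0003] len 135 deg 0.2
```

Emit:
apply_moves:
  plan:
    - [40, 0, 0, 60, 0, 0, 0]
    - [40, 0, 0, 110, 0, 0, 0]
    - [40, 0, 0, 130, 0, 0, 0]
    - [40, 0, 0, 137, 0, 0, 0]
    - [40, 0, 0, 137, 0, 0, 0]

```text
clock: 17.7
eef_pos: [439.5, 268.8, 29.3]
eef_rot: [-0.0, 1.0, 0.01, 0.001]
contact_force: [0.1, 0.1, -3.2]
width: 47.2
```

Emit:
apply_moves:
  plan:
    - [40, 0, 0, 0, 0, 0, 0]
    - [80, 0, 0, 0, 0, 0, 0]
    - [80, 0, 0, 0, 0, 0, 0]
    - [80, 0, 0, -40, 0, 0, 0]
    - [85, 0, 0, -100, 0, 0, 0]

```text
clock: 18.32
eef_pos: [438.1, 268.2, 128.4]
eef_rot: [0.001, 1.0, 0.01, -0.001]
contact_force: [1.0, 0.6, 0.5]
width: 85.4
```

```bash
python3 -c "
from h import *
st(); p,t=wrist('w12'); q=bot.read_camera('top'); crop(q,90,345,135,300,3,'c12'); go(450,88,170,0)
"
```

```text
t=18.32 P=[438.1 268.2 128.4] a=1.20 tilt=0.16 F=[1.  0.6 0.5] T=[-0.03 -0.05 -0.01] w=85.4 j6=0.48
t [5.5, 181.8, -35.5] r [-0.0044, -0.0082, 0.0211] len 185 deg 1.3
```

View pics/w12.png

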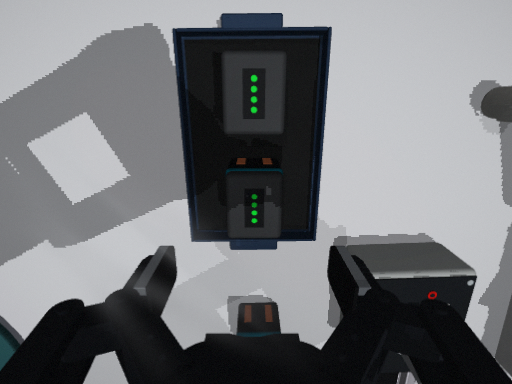

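View pics/c12.png

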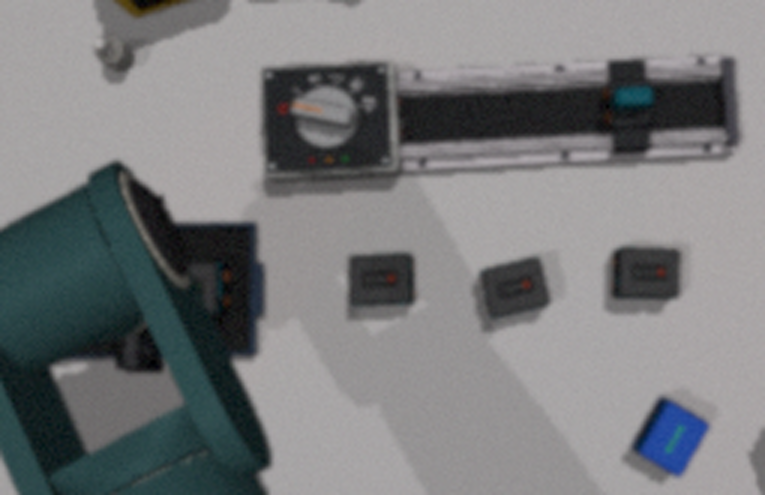

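Emit:
apply_moves:
  plan:
    - [85, 2, 60, -20, 0, 0, 0.02]
    - [85, 4, 120, -35, 0, 0, 0.02]
    - [85, 5.5, 180, -35, 0, 0, 0.02]
    - [85, 5.5, 180, -35, 0, 0, 0.02]
    - [85, 5.5, 180, -35, 0, 0, 0.02]

```text
clock: 19.05
eef_pos: [448.2, 88.8, 163.5]
eef_rot: [-0.0, 1.0, 0.0, 0.0]
contact_force: [-0.1, 0.7, 0.3]
width: 85.1
```

```bash
cat >> h.py <<'E'
def lid(p,t,uv0,z,name,half=60):
    x0,y0=int(uv0[0]-half),int(uv0[1]-half); x0=max(x0,0); y0=max(y0,0)
    crop(p,x0,x0+2*half,y0,y0+2*half,5,name); return x0,y0
E
python3 -c "
from h import *
st(); p,t=wrist('w13'); print(proj(p,[450,88,64],t))
"
```

```text
t=19.05 P=[448.2  88.8 163.5] a=0.01 tilt=0.04 F=[-0.1  0.7  0.3] T=[0.05 0.01 0.02] w=85.1 j6=0.14
[[254.59756937 195.83072849]]
```

View pics/w13.png

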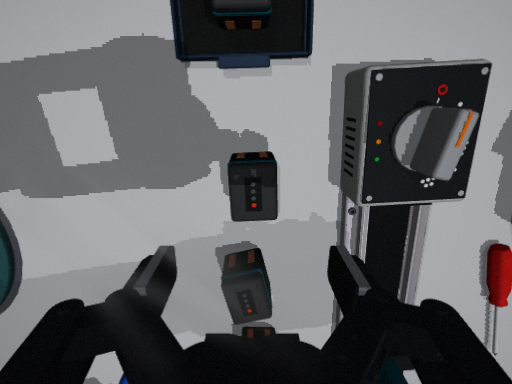

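```bash
python3 -c "
from h import *
p,t=wrist(); crop(p,210,300,140,230,8,'c13')
"
```

```text
(no output)
```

View pics/c13.png

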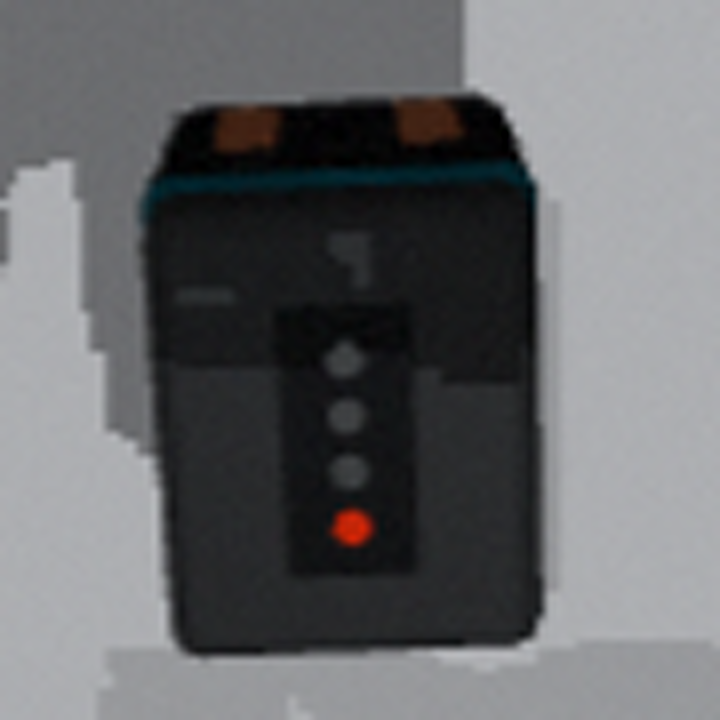

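```bash
python3 -c "
from h import *
p,t=wrist(); u=np.array([[344,358],[352,527],[150,205],[532,190],[178,652],[540,636]])/8+[210,140]
w=unproj(p,u,64,t)[:,:2]; print(w.round(1)); print('led c',w[:2].mean(0)); print('corners c',w[2:].mean(0))
e=[w[0]-w[1],w[2]-w[4],w[3]-w[5]]; print([np.degrees(np.arctan2(-d[0],d[1])) for d in e]); e=[w[3]-w[2],w[5]-w[4]];print([np.degrees(np.arctan2(d[1],d[0])) for d in e])
"
```

```text
[[448.2 100. ]
 [449.3  78.7]
 [426.  118.2]
 [469.6 120.1]
 [428.   62.1]
 [472.4  64.4]]
led c [448.7595331   89.31293369]
corners c [448.99208016  91.19214399]
[np.float64(2.831048122779909), np.float64(2.080542522299318), np.float64(2.8677390494250354)]
[np.float64(2.4515626037231515), np.float64(2.9282786329827775)]
```

Emit:
apply_moves:
  plan:
    - [85, 1, -1, 50, 0, 0, -0.045]
    - [85, 1, -1, 100, 0, 0, -0.045]
    - [85, 1, -1, 130, 0, 0, -0.045]
    - [85, 1, -1, 139, 0, 0, -0.045]
    - [65, 1, -1, 139, 0, 0, -0.045]

```text
clock: 19.82
eef_pos: [449.2, 90.3, 24.7]
eef_rot: [0.0, 1.0, 0.024, -0.0]
contact_force: [-0.4, 1.1, -0.6]
width: 69.6
```

Emit:
apply_moves:
  plan:
    - [40, 0, 0, 0, 0, 0, 0]
    - [40, 0, 0, 0, 0, 0, 0]
    - [40, 0, 0, 0, 0, 0, 0]
    - [40, 0, 0, 0, 0, 0, 0]
  newtons: 70

```text
clock: 20.32
eef_pos: [450.0, 90.0, 26.0]
eef_rot: [-0.0, 1.0, 0.023, 0.001]
contact_force: [-0.8, 0.4, 6.7]
width: 47.4
```

Emit:
apply_moves:
  plan:
    - [40, 0, 0, -15, 0, 0, 0]
    - [40, 0, 0, -60, 0, 0, 0]
    - [40, 0, 0, -110, 0, 0, 0]
    - [40, 0, 0, -140, 0, 0, 0]
    - [40, 0, 0, -140, 0, 0, 0]

```text
clock: 20.95
eef_pos: [449.9, 89.9, 167.3]
eef_rot: [-0.0, 1.0, 0.023, 0.002]
contact_force: [0.1, -0.8, -4.4]
width: 47.5
```

```bash
python3 -c "
from h import *
st(); p,t=wrist('w14'); go(608,38,165,3.6)
"
```

```text
t=20.95 P=[449.9  89.9 167.3] a=2.63 tilt=0.26 F=[ 0.1 -0.8 -4.4] T=[-0.02 -0.01 -0.01] w=47.5 j6=0.10
t [156.2, 59.0, 0.3] r [-0.0001, -0.0016, -0.0169] len 167 deg 1.0
```

View pics/w14.png

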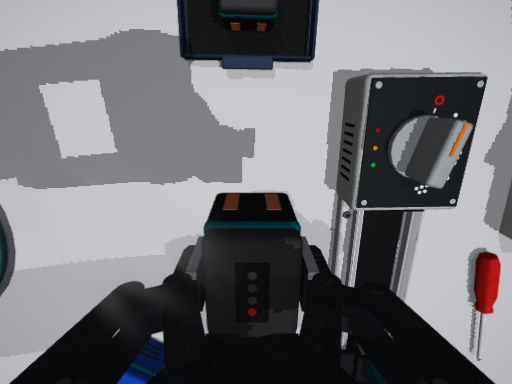

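Emit:
apply_moves:
  plan:
    - [40, 52, 20, 0, 0, 0, -0.01]
    - [40, 104, 39, 0, 0, 0, -0.017]
    - [40, 156, 59, 20, 0, 0, -0.017]
    - [40, 156, 59, 60, 0, 0, -0.017]
    - [40, 156, 59, 60, 0, 0, -0.017]

```text
clock: 21.62
eef_pos: [605.3, 37.7, 99.2]
eef_rot: [-0.0, 1.0, 0.031, -0.004]
contact_force: [-0.1, 0.5, -4.1]
width: 47.1
```

```bash
python3 -c "
from h import *
st(); go(607.4,38,46,3.6)
"
```

```text
t=21.62 P=[605.3  37.7  99.2] a=3.59 tilt=0.49 F=[-0.1  0.5 -4.1] T=[ 0.02  0.02 -0.01] w=47.1 j6=-0.04
t [2.6, -0.1, 53.2] r [-0.0004, 0.0086, -0.0003] len 53 deg 0.5
```

Emit:
apply_moves:
  plan:
    - [40, 0, 0, 20, 0, 0, 0]
    - [40, 0, 0, 28, 0, 0, 0]
    - [40, 0, 0, 28, 0, 0, 0]

```text
clock: 22.0
eef_pos: [607.3, 38.2, 76.3]
eef_rot: [0.0, 0.999, 0.032, -0.0]
contact_force: [0.9, -1.2, -2.5]
width: 47.2
```

```bash
python3 -c "
from h import *
st(); go(607.4,38,46,3.6)
p,t=wrist('w15')
"
```

```text
t=22.00 P=[607.3  38.2  76.3] a=3.63 tilt=0.01 F=[ 0.9 -1.2 -2.5] T=[0.02 0.   0.03] w=47.2 j6=-0.04
t [0.1, 0.2, 30.3] r [-0.0, 0.0001, 0.0005] len 30 deg 0.0
```

View pics/w15.png

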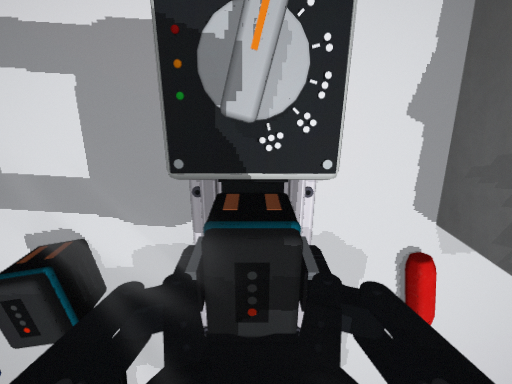

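Aligned with the channel. Lower.

Emit:
apply_moves:
  plan:
    - [40, 0, 0, 12, 0, 0, 0]
    - [40, 0, 0, 22, 0, 0, 0]
    - [40, 0, 0, 29, 0, 0, 0]
    - [40, 0, 0, 31, 0, 0, 0]
    - [40, 0, 0, 31, 0, 0, 0]

```text
clock: 22.68
eef_pos: [607.7, 38.0, 45.3]
eef_rot: [0.0, 1.0, 0.032, -0.0]
contact_force: [-0.2, 0.0, -4.0]
width: 47.4
```

```bash
python3 -c "
from h import *
st()"
```

```text
t=22.68 P=[607.7  38.   45.3] a=3.61 tilt=0.00 F=[-0.2  0.  -4. ] T=[0.   0.02 0.01] w=47.4 j6=-0.04
```

Emit:
apply_moves:
  plan:
    - [40, 0, 0, 1.5, 0, 0, 0]
    - [40, 0, -3, 1.5, 0, 0, 0]
    - [40, 0, -5, 1.5, 0, 0, 0]
    - [40, 0, -7, 1.5, 0, 0, 0]

```text
clock: 23.18
eef_pos: [607.3, 45.1, 44.0]
eef_rot: [0.0, 1.0, 0.032, 0.0]
contact_force: [0.1, -2.1, -1.5]
width: 47.4
```

```bash
python3 -c "
from h import *
st()"
```

```text
t=23.18 P=[607.3  45.1  44. ] a=3.62 tilt=0.02 F=[ 0.1 -2.1 -1.5] T=[-0.25 -0.09  0.  ] w=47.4 j6=-0.03
```

Touching the floor; push a little further, then release.

Emit:
apply_moves:
  plan:
    - [40, 0, -1, 0, 0, 0, 0]
    - [40, 0, -2, 0, 0, 0, 0]
    - [40, 0, -2, 0, 0, 0, 0]

```text
clock: 23.55
eef_pos: [607.3, 46.7, 44.1]
eef_rot: [0.0, 1.0, 0.031, 0.0]
contact_force: [-0.8, -4.5, 1.4]
width: 46.9
```

```bash
python3 -c "
from h import *
st()"
```

```text
t=23.55 P=[607.3  46.7  44.1] a=3.60 tilt=0.04 F=[-0.8 -4.5  1.4] T=[-0.73 -0.06 -0.11] w=46.9 j6=-0.03
```

Emit:
apply_moves:
  plan:
    - [80, 0, 0, 0, 0, 0, 0]
    - [80, 0, 0, 0, 0, 0, 0]
    - [80, 0, 0, -30, 0, 0, 0]
    - [85, 0, 0, -80, 0, 0, 0]
    - [85, 0, 0, -120, 0, 0, 0]

```text
clock: 24.18
eef_pos: [607.2, 47.2, 165.8]
eef_rot: [-0.0, 1.0, 0.032, 0.0]
contact_force: [1.4, -0.2, 0.4]
width: 84.8
```

```bash
python3 -c "
from h import *
st(); p,t=wrist('w16'); go(440,-38,165,15)"
```

```text
t=24.18 P=[607.2  47.2 165.8] a=3.62 tilt=0.06 F=[ 1.4 -0.2  0.4] T=[ 0.02 -0.03  0.01] w=84.8 j6=-0.03
t [-173.7, 74.4, 5.3] r [0.0006, -0.007, -0.1986] len 189 deg 11.4
```

View pics/w16.png

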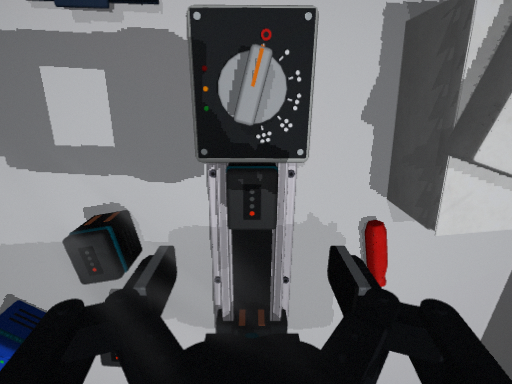

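Emit:
apply_moves:
  plan:
    - [85, -58, 25, 0, 0, 0, -0.1]
    - [85, -116, 50, 0, 0, 0, -0.2]
    - [85, -174, 74, 0, 0, 0, -0.2]
    - [85, -174, 74, 0, 0, 0, -0.2]
    - [85, -174, 74, 0, 0, 0, -0.2]

```text
clock: 24.85
eef_pos: [438.5, -37.8, 164.2]
eef_rot: [0.0, 0.991, 0.131, 0.001]
contact_force: [0.4, -0.4, -0.4]
width: 85.0
```

```bash
python3 -c "
from h import *
st(); p,t=wrist('w17'); print(proj(p,[440,-38,64],t)); crop(p,205,305,145,245,7,'c17')"
```

```text
t=24.85 P=[438.5 -37.8 164.2] a=15.04 tilt=0.07 F=[ 0.4 -0.4 -0.4] T=[ 0.03 -0.03  0.03] w=85.0 j6=-0.41
[[253.65302616 195.53536656]]
```

View pics/w17.png

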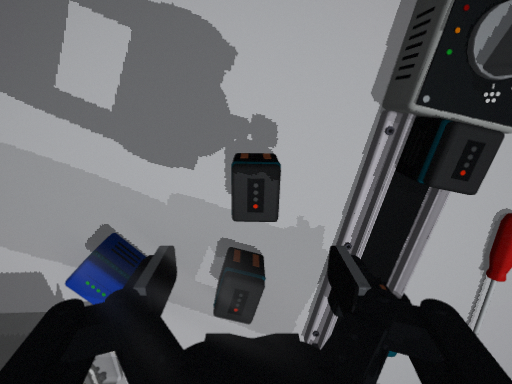

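View pics/c17.png

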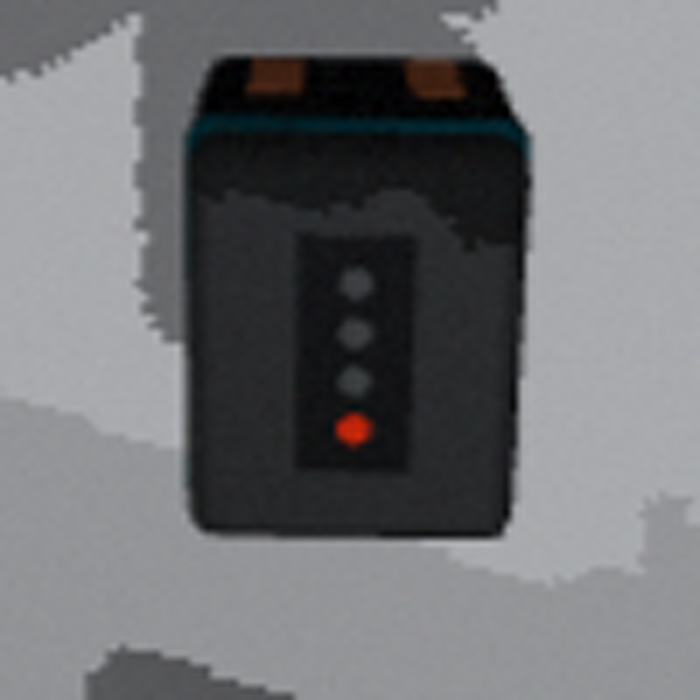

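```bash
python3 -c "
from h import *
p,t=wrist(); u=np.array([[356,284],[354,430],[190,145],[526,148],[193,532],[508,534]])/7+[205,145]
w=unproj(p,u,64,t)[:,:2]; print(w.round(1)); print('led c',w[:2].mean(0)); print('corners c',w[2:].mean(0))
e=[w[0]-w[1],w[2]-w[4],w[3]-w[5]]; print([np.degrees(np.arctan2(-d[0],d[1])) for d in e]); e=[w[3]-w[2],w[5]-w[4]];print([np.degrees(np.arctan2(d[1],d[0])) for d in e])
st();go(441,-37.5,25,14)
"
```

```text
[[439.6 -27.5]
 [444.9 -48. ]
 [413.5 -14.8]
 [456.1  -3.7]
 [427.1 -68.7]
 [470.  -57.5]]
led c [442.23387405 -37.75603877]
corners c [441.69033146 -36.19581261]
[np.float64(14.634750066417707), np.float64(14.182298985090151), np.float64(14.446458618677728)]
[np.float64(14.569208377944461), np.float64(14.680807953519274)]
t=24.95 P=[438.9 -37.4 163.7] a=15.10 tilt=0.02 F=[ 0.  -0.4 -0. ] T=[ 0.01 -0.03  0.02] w=84.8 j6=-0.41
t [2.1, 0.7, 138.7] r [-0.0003, 0.0003, 0.0191] len 139 deg 1.1
```

Emit:
apply_moves:
  plan:
    - [85, 3, 0.7, 50, 0, 0, 0.008]
    - [85, 3, 0.7, 100, 0, 0, 0.008]
    - [85, 3, 0.7, 130, 0, 0, 0.008]
    - [85, 3, 0.7, 139, 0, 0, 0.008]
    - [65, 3, 0.7, 139, 0, 0, 0.008]

```text
clock: 25.58
eef_pos: [441.6, -37.5, 24.9]
eef_rot: [-0.0, 0.992, 0.127, -0.0]
contact_force: [0.3, 1.3, 0.4]
width: 69.5
```

Emit:
apply_moves:
  plan:
    - [40, 0, 0, 0, 0, 0, 0]
    - [40, 0, 0, 0, 0, 0, 0]
    - [40, 0, 0, 0, 0, 0, 0]
    - [40, 0, 0, 0, 0, 0, 0]
  newtons: 70

```text
clock: 26.08
eef_pos: [442.2, -37.8, 26.4]
eef_rot: [0.0, 0.992, 0.127, 0.001]
contact_force: [1.1, 1.0, 5.9]
width: 47.4
```

Emit:
apply_moves:
  plan:
    - [40, 0, 0, -15, 0, 0, 0]
    - [40, 0, 0, -60, 0, 0, 0]
    - [40, 0, 0, -110, 0, 0, 0]
    - [40, 0, 0, -140, 0, 0, 0]
    - [40, 0, 0, -140, 0, 0, 0]

```text
clock: 26.7
eef_pos: [441.9, -37.8, 167.7]
eef_rot: [0.001, 0.992, 0.127, 0.002]
contact_force: [-1.0, -0.6, -3.7]
width: 47.1
```

```bash
python3 -c "
from h import *
st(); p,t=wrist('w18'); go(611,-23,165,3.6)
"
```

```text
t=26.70 P=[441.9 -37.8 167.7] a=14.61 tilt=0.25 F=[-1.  -0.6 -3.7] T=[-0.    0.01  0.01] w=47.1 j6=-0.40
t [168.0, 28.5, 0.8] r [0.0005, -0.0015, 0.1921] len 170 deg 11.0
```

View pics/w18.png

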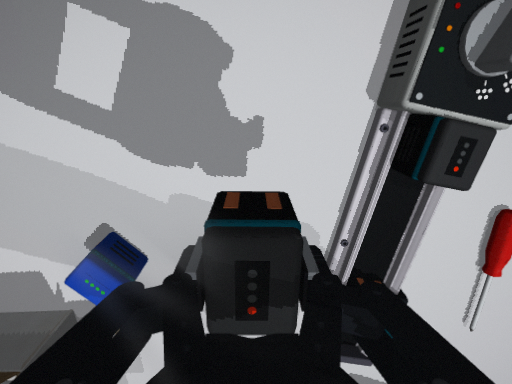

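Emit:
apply_moves:
  plan:
    - [40, 56, 10, 0, 0, 0, 0.1]
    - [40, 112, 19, 0, 0, 0, 0.192]
    - [40, 168, 28, 20, 0, 0, 0.192]
    - [40, 168, 28, 70, 0, 0, 0.192]
    - [40, 168, 28, 88, 0, 0, 0.192]

```text
clock: 27.38
eef_pos: [608.6, -22.2, 71.6]
eef_rot: [-0.0, 0.999, 0.032, -0.004]
contact_force: [-0.5, -0.1, -2.6]
width: 47.6
```

```bash
python3 -c "
from h import *
st(); go(611,-23,46,3.6)
"
```

```text
t=27.38 P=[608.6 -22.2  71.6] a=3.62 tilt=0.42 F=[-0.5 -0.1 -2.6] T=[0.01 0.04 0.02] w=47.6 j6=-0.14
t [2.5, 1.0, 25.6] r [-0.001, 0.0073, 0.0003] len 26 deg 0.4
```

Emit:
apply_moves:
  plan:
    - [40, 0, 0, 0, 0, 0, 0]
    - [40, 0, 0, 0, 0, 0, 0]

```text
clock: 27.62
eef_pos: [611.2, -22.6, 78.9]
eef_rot: [0.0, 1.0, 0.031, 0.001]
contact_force: [-0.3, -0.1, -3.3]
width: 47.5
```

```bash
python3 -c "
from h import *
st(); go(611,-23,46,3.6)
p,t=wrist('w19')
"
```

```text
t=27.62 P=[611.2 -22.6  78.9] a=3.60 tilt=0.14 F=[-0.3 -0.1 -3.3] T=[-0.02  0.01  0.06] w=47.5 j6=-0.14
t [-0.3, 0.4, 32.9] r [0.0003, -0.0025, -0.0] len 33 deg 0.1
```

View pics/w19.png

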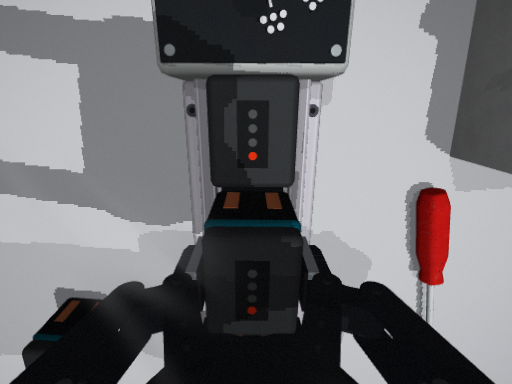

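Emit:
apply_moves:
  plan:
    - [40, 0, 1, 12, 0, 0, 0]
    - [40, 0, 1, 22, 0, 0, 0]
    - [40, 0, 1, 30, 0, 0, 0]
    - [40, 0, 1, 34, 0, 0, 0]
    - [40, 0, 1, 35, 0, 0, 0]

```text
clock: 28.3
eef_pos: [610.9, -23.4, 44.4]
eef_rot: [0.0, 1.0, 0.032, -0.0]
contact_force: [-22.3, 1.1, 37.1]
width: 47.2
```

Emit:
apply_moves:
  plan:
    - [40, 0, -2, 0, 0, 0, 0]
    - [40, 0, -4, 0, 0, 0, 0]
    - [40, 0, -6, 0, 0, 0, 0]
    - [40, 0, -7, 0, 0, 0, 0]

```text
clock: 28.8
eef_pos: [612.3, -17.8, 44.5]
eef_rot: [0.001, 1.0, 0.031, 0.002]
contact_force: [0.0, -10.5, 18.2]
width: 47.2
```

```bash
python3 -c "
from h import *
st()"
```

```text
t=28.80 P=[612.3 -17.8  44.5] a=3.60 tilt=0.32 F=[  0.  -10.5  18.2] T=[-1.69  0.18  0.09] w=47.2 j6=-0.13
```

Emit:
apply_moves:
  plan:
    - [40, 0, 0, -0.8, 0, 0, 0]
    - [40, 0, -1.5, -0.8, 0, 0, 0]
    - [40, 0, -3, -0.8, 0, 0, 0]
    - [40, 0, -3, -0.8, 0, 0, 0]

```text
clock: 29.3
eef_pos: [611.6, -14.3, 44.5]
eef_rot: [0.001, 1.0, 0.031, 0.002]
contact_force: [0.8, -5.6, 11.0]
width: 47.3
```

```bash
python3 -c "
from h import *
st()"
```

```text
t=29.30 P=[611.6 -14.3  44.5] a=3.60 tilt=0.23 F=[ 0.8 -5.6 11. ] T=[-1.04 -0.01  0.09] w=47.3 j6=-0.13
```

Near -90. Release and rise.

Emit:
apply_moves:
  plan:
    - [80, 0, 0, 0, 0, 0, 0]
    - [80, 0, 0, 0, 0, 0, 0]
    - [80, 0, 0, -30, 0, 0, 0]
    - [85, 0, 0, -80, 0, 0, 0]
    - [85, 0, 0, -120, 0, 0, 0]

```text
clock: 29.92
eef_pos: [610.2, -13.3, 164.3]
eef_rot: [-0.0, 1.0, 0.032, 0.0]
contact_force: [0.1, -0.1, 0.0]
width: 85.2
```

```bash
python3 -c "
from h import *
st(); p,t=wrist('w20'); q=bot.read_camera('top'); crop(q,90,345,135,300,3,'c20'); go(455,-166,165,2)"
```

```text
t=29.93 P=[610.2 -13.3 164.3] a=3.62 tilt=0.03 F=[ 0.1 -0.1  0. ] T=[-0.    0.02 -0.04] w=85.2 j6=-0.13
t [-166.1, 142.4, 1.6] r [0.0006, -0.0064, 0.0282] len 219 deg 1.7
```

View pics/w20.png

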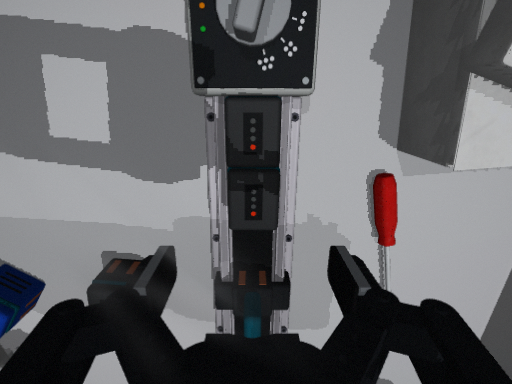

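View pics/c20.png

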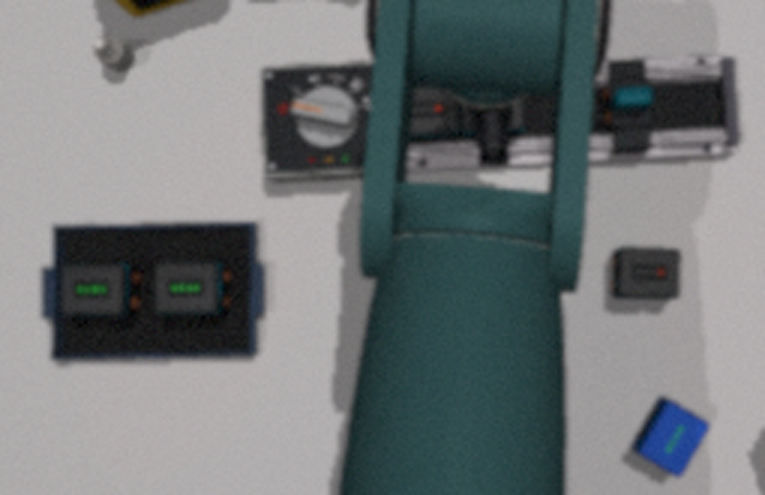

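Emit:
apply_moves:
  plan:
    - [85, -42, 36, 0, 0, 0, 0.028]
    - [85, -84, 72, 0, 0, 0, 0.028]
    - [85, -125, 107, 0, 0, 0, 0.028]
    - [85, -166, 142, 0, 0, 0, 0.028]
    - [85, -166, 142, 0, 0, 0, 0.028]

```text
clock: 30.65
eef_pos: [451.6, -167.3, 162.0]
eef_rot: [0.0, 1.0, 0.016, -0.0]
contact_force: [-1.4, 0.3, -0.0]
width: 85.0
```

Emit:
apply_moves:
  plan:
    - [85, 0, 0, 0, 0, 0, 0]
    - [85, 0, 0, 0, 0, 0, 0]

```text
clock: 30.9
eef_pos: [454.0, -164.9, 162.2]
eef_rot: [-0.0, 1.0, 0.018, -0.0]
contact_force: [0.8, -0.2, -0.1]
width: 85.0
```

```bash
python3 -c "
from h import *
st(); p,t=wrist('w21'); print(proj(p,[455,-166,64],t)); crop(p,205,305,145,245,7,'c21')"
```

```text
t=30.90 P=[ 454.  -164.9  162.2] a=2.07 tilt=0.04 F=[ 0.8 -0.2 -0.1] T=[ 0.02  0.03 -0.02] w=85.0 j6=-0.44
[[253.76892613 196.59392191]]
```

View pics/w21.png

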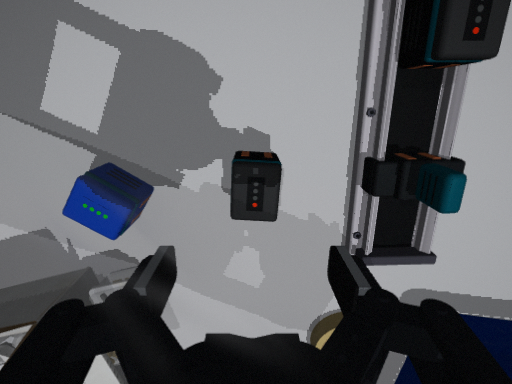

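View pics/c21.png

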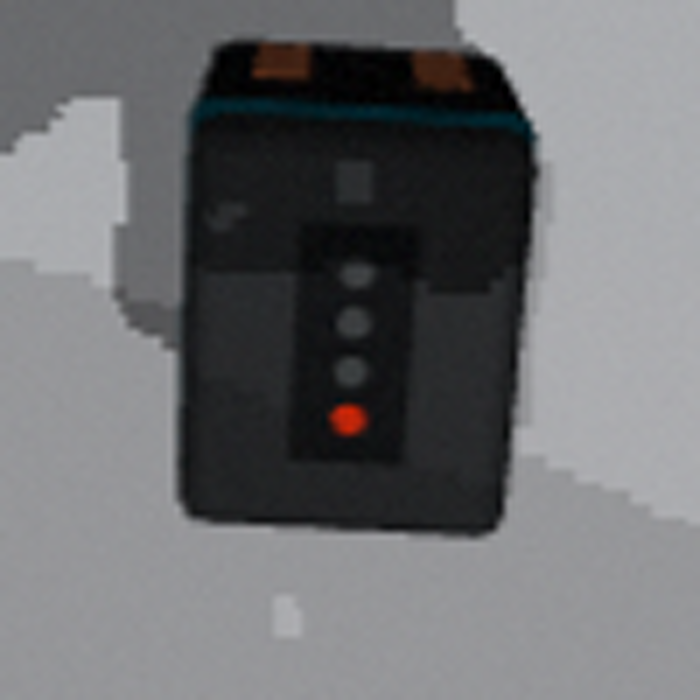

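```bash
python3 -c "
from h import *
p,t=wrist(); u=np.array([[356,275],[348,420],[198,125],[528,140],[184,517],[500,533]])/7+[205,145]
w=unproj(p,u,64,t)[:,:2]; print('led c',w[:2].mean(0)); print('corners c',w[2:].mean(0))
e=[w[0]-w[1],w[2]-w[4],w[3]-w[5]]; print([np.degrees(np.arctan2(-d[0],d[1])) for d in e]); e=[w[3]-w[2],w[5]-w[4]];print([np.degrees(np.arctan2(d[1],d[0])) for d in e])
c=(w[:2].mean(0)+w[2:].mean(0))/2
st();go(c[0],c[1],25,-.8)
print(unproj(p,[[421,166],[466,178]],99,t))
"
```

```text
led c [ 456.35212228 -164.12643068]
corners c [ 456.33265158 -162.31241742]
[np.float64(-0.6299006303415337), np.float64(-1.1708859576783563), np.float64(0.08667460663450811)]
[np.float64(-0.5397126110843125), np.float64(-1.0569603083155108)]
t=31.00 P=[ 454.  -165.   162.3] a=2.08 tilt=0.03 F=[-0.3  0.7 -0.3] T=[-0.02  0.02  0.01] w=85.1 j6=-0.44
t [2.5, -1.6, 137.3] r [-0.0003, 0.0005, 0.0503] len 137 deg 2.9
[[ 583.8786957  -123.24149687   99.        ]
 [ 622.3051952  -131.53095279   99.        ]]
```

Emit:
apply_moves:
  plan:
    - [85, 2.5, -1.5, 50, 0, 0, 0.05]
    - [85, 2.5, -1.5, 100, 0, 0, 0.05]
    - [85, 2.5, -1.5, 130, 0, 0, 0.05]
    - [85, 2.5, -1.5, 137, 0, 0, 0.05]
    - [65, 2.5, -1.5, 137, 0, 0, 0.05]

```text
clock: 31.62
eef_pos: [456.4, -163.9, 26.2]
eef_rot: [0.0, 1.0, -0.007, 0.0]
contact_force: [-0.2, -0.4, 1.4]
width: 69.5
```

Emit:
apply_moves:
  plan:
    - [40, 0, 0, 0, 0, 0, 0]
    - [40, 0, 0, 0, 0, 0, 0]
    - [40, 0, 0, 0, 0, 0, 0]
    - [40, 0, 0, 0, 0, 0, 0]
  newtons: 70

```text
clock: 32.12
eef_pos: [456.9, -164.4, 27.4]
eef_rot: [0.0, 1.0, -0.007, 0.001]
contact_force: [0.4, 1.6, 7.1]
width: 47.5
```

Emit:
apply_moves:
  plan:
    - [40, 0, 0, -15, 0, 0, 0]
    - [40, 0, 0, -60, 0, 0, 0]
    - [40, 0, 0, -110, 0, 0, 0]
    - [40, 0, 0, -140, 0, 0, 0]
    - [40, 0, 0, -140, 0, 0, 0]

```text
clock: 32.75
eef_pos: [456.7, -164.4, 168.6]
eef_rot: [0.001, 1.0, -0.008, 0.002]
contact_force: [-0.4, 0.5, -2.9]
width: 47.2
```

```bash
python3 -c "
from h import *
st(); p,t=wrist('w22'); go(614.6,-83,165,3.6)
"
```

```text
t=32.75 P=[ 456.7 -164.4  168.6] a=-0.86 tilt=0.26 F=[-0.4  0.5 -2.9] T=[ 0.03 -0.05  0.05] w=47.2 j6=-0.38
t [157.3, -83.5, 1.6] r [0.0007, -0.0015, -0.0778] len 178 deg 4.5
```

View pics/w22.png

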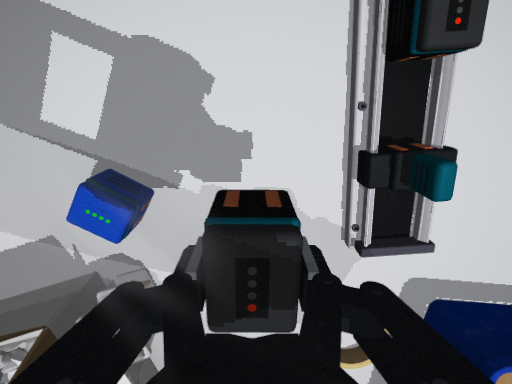

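Emit:
apply_moves:
  plan:
    - [40, 52, -28, 0, 0, 0, -0.04]
    - [40, 105, -55, 0, 0, 0, -0.078]
    - [40, 157, -85, 20, 0, 0, -0.078]
    - [40, 157, -85, 70, 0, 0, -0.078]
    - [40, 157, -85, 88, 0, 0, -0.078]

```text
clock: 33.42
eef_pos: [612.1, -80.7, 72.5]
eef_rot: [-0.001, 0.999, 0.032, -0.004]
contact_force: [0.2, 0.1, -3.4]
width: 47.2
```

Emit:
apply_moves:
  plan:
    - [40, 0, 0, 0, 0, 0, 0]
    - [40, 0, 0, 0, 0, 0, 0]

```text
clock: 33.67
eef_pos: [614.6, -82.0, 79.6]
eef_rot: [0.0, 1.0, 0.031, 0.001]
contact_force: [0.1, -0.2, -3.0]
width: 47.0
```

```bash
python3 -c "
from h import *
st(); go(614.5,-81.5,47,3.6)
p,t=wrist('w23')
"
```

```text
t=33.67 P=[614.6 -82.   79.6] a=3.57 tilt=0.13 F=[ 0.1 -0.2 -3. ] T=[-0.    0.01 -0.01] w=47.0 j6=-0.24
t [-0.2, -0.5, 32.6] r [0.0005, -0.0023, -0.0005] len 33 deg 0.1
```

View pics/w23.png

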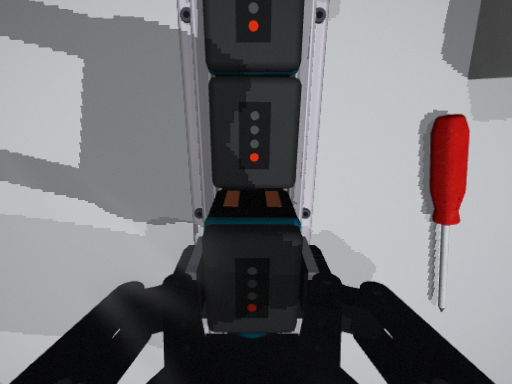

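Emit:
apply_moves:
  plan:
    - [40, 0, 0, 12, 0, 0, 0]
    - [40, 0, 0, 22, 0, 0, 0]
    - [40, 0, 0, 30, 0, 0, 0]
    - [40, 0, 0, 33, 0, 0, 0]
    - [40, 0, 0, 33, 0, 0, 0]

```text
clock: 34.35
eef_pos: [614.3, -81.4, 45.4]
eef_rot: [0.0, 1.0, 0.032, 0.0]
contact_force: [-4.7, 1.3, 6.2]
width: 47.2
```

```bash
python3 -c "
from h import *
st()"
```

```text
t=34.35 P=[614.3 -81.4  45.4] a=3.61 tilt=0.01 F=[-4.7  1.3  6.2] T=[ 0.07  1.08 -0.05] w=47.2 j6=-0.24
```

Seated on the floor. Push toward the head.

Emit:
apply_moves:
  plan:
    - [40, 0, -2, -0.3, 0, 0, 0]
    - [40, 0, -4, -0.3, 0, 0, 0]
    - [40, 0, -6, -0.3, 0, 0, 0]
    - [40, 0, -6, -0.3, 0, 0, 0]

```text
clock: 34.85
eef_pos: [614.2, -75.4, 45.3]
eef_rot: [0.0, 1.0, 0.032, 0.0]
contact_force: [1.2, -2.7, 5.5]
width: 47.1
```

```bash
python3 -c "
from h import *
st()"
```

```text
t=34.85 P=[614.2 -75.4  45.3] a=3.62 tilt=0.05 F=[ 1.2 -2.7  5.5] T=[-0.56  0.05  0.04] w=47.1 j6=-0.23
```

Emit:
apply_moves:
  plan:
    - [40, 0, -1.5, 0, 0, 0, 0]
    - [40, 0, -2.5, 0, 0, 0, 0]
    - [40, 0, -2.5, 0, 0, 0, 0]

```text
clock: 35.22
eef_pos: [614.2, -74.6, 45.4]
eef_rot: [0.002, 1.0, 0.031, 0.001]
contact_force: [1.7, -18.0, 2.6]
width: 47.2
```

```bash
python3 -c "
from h import *
st()"
```

```text
t=35.23 P=[614.2 -74.6  45.4] a=3.59 tilt=0.20 F=[  1.7 -18.    2.6] T=[-2.59 -0.19  0.22] w=47.2 j6=-0.22
```

Emit:
apply_moves:
  plan:
    - [80, 0, 1, 0, 0, 0, 0]
    - [80, 0, 1, 0, 0, 0, 0]
    - [80, 0, 1, -30, 0, 0, 0]
    - [85, 0, 20, -80, 0, 0, 0]
    - [85, 0, 60, -120, 0, 0, 0]

```text
clock: 35.85
eef_pos: [617.6, -132.1, 166.8]
eef_rot: [-0.0, 0.999, 0.033, 0.0]
contact_force: [0.8, -1.0, -0.3]
width: 84.9
```

Emit:
apply_moves:
  plan:
    - [85, 0, 8, 0, 0, 0, 0]
    - [85, 0, 8, 0, 0, 0, 0]

```text
clock: 36.1
eef_pos: [617.7, -140.8, 163.9]
eef_rot: [-0.0, 1.0, 0.031, -0.0]
contact_force: [-0.5, -0.1, -0.8]
width: 84.8
```

```bash
python3 -c "
from h import *
st(); p,t=wrist('w24')
crop(p,180,330,60,300,3,'c24')
r=bot.place_of(p,'slide_grip'); print([(np.round(d['centre'],0).tolist(),round(d['conf'],2)) for d in r])"
```

```text
t=36.10 P=[ 617.7 -140.8  163.9] a=3.57 tilt=0.07 F=[-0.5 -0.1 -0.8] T=[ 0.04  0.   -0.02] w=84.8 j6=-0.33
[([621.0, -152.0, 86.0], 0.79)]
```

View pics/c24.png

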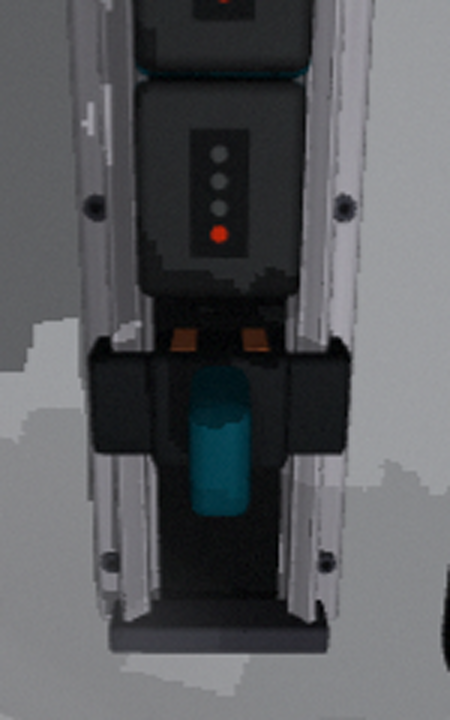

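```bash
python3 -c "
from h import *
p,t=wrist()
f=lambda L:np.array(L)/3+[180,60]
w=unproj(p,f([[192,405],[250,405],[192,514],[250,514]]),99,t);print(w.round(1),w.mean(0))
print(unproj(p,f([[219,234],[219,154]]),82,t).round(1))
go(w.mean(0)[0],w.mean(0)[1],68,3.6)
"
```

```text
[[ 609.4 -127.9   99. ]
 [ 625.  -126.9   99. ]
 [ 611.2 -160.6   99. ]
 [ 627.6 -159.6   99. ]] [ 618.28726669 -143.76171527   99.        ]
[[613.9 -84.   82. ]
 [612.5 -63.1  82. ]]
t [0.7, 4.0, 95.5] r [-0.0009, 0.0019, 0.0008] len 96 deg 0.1
```

Emit:
apply_moves:
  plan:
    - [60, 0.5, 4, 40, 0, 0, 0]
    - [60, 0.5, 4, 80, 0, 0, 0]
    - [60, 0.5, 4, 94, 0, 0, 0]
    - [60, 0.5, 4, 94, 0, 0, 0]

```text
clock: 36.75
eef_pos: [618.5, -144.2, 70.4]
eef_rot: [-0.0, 0.999, 0.032, -0.001]
contact_force: [-0.1, 0.5, 0.5]
width: 60.4
```

Emit:
apply_moves:
  plan:
    - [10, 0, 0, 0, 0, 0, 0]
    - [10, 0, 0, 0, 0, 0, 0]
    - [10, 0, 0, 0, 0, 0, 0]
    - [10, 0, 0, 0, 0, 0, 0]
  newtons: 60

```text
clock: 37.25
eef_pos: [618.9, -144.9, 72.4]
eef_rot: [0.0, 1.0, 0.031, 0.001]
contact_force: [-4.4, 0.4, 7.6]
width: 16.8
```

```bash
python3 -c "
from h import *
st()"
```

```text
t=37.25 P=[ 618.9 -144.9   72.4] a=3.60 tilt=0.06 F=[-4.4  0.4  7.6] T=[ 0.08  0.7  -0.04] w=16.8 j6=-0.33
```

Grip held. Push the contact toward the head in small steps.

Emit:
apply_moves:
  plan:
    - [10, 0, -4, 0, 0, 0, 0]
    - [10, 0, -8, 0, 0, 0, 0]
    - [10, 0, -12, 0, 0, 0, 0]
    - [10, 0, -15, 0, 0, 0, 0]
    - [10, 0, -15, 0, 0, 0, 0]

```text
clock: 37.88
eef_pos: [618.0, -129.9, 72.4]
eef_rot: [0.0, 1.0, 0.031, 0.001]
contact_force: [-4.4, -0.0, 7.5]
width: 17.0
```

```bash
python3 -c "
from h import *
st()"
```

```text
t=37.88 P=[ 618.  -129.9   72.4] a=3.60 tilt=0.07 F=[-4.4 -0.   7.5] T=[ 0.06  0.68 -0.06] w=17.0 j6=-0.31
```

Emit:
apply_moves:
  plan:
    - [10, 0, -1.5, 0, 0, 0, 0]
    - [10, 0, -3, 0, 0, 0, 0]
    - [10, 0, -3, 0, 0, 0, 0]

```text
clock: 38.25
eef_pos: [617.8, -127.1, 72.4]
eef_rot: [0.0, 1.0, 0.031, 0.001]
contact_force: [-3.8, -1.5, 6.0]
width: 17.3
```

Emit:
apply_moves:
  plan:
    - [10, 0, -1, 0, 0, 0, 0]
    - [10, 0, -2, 0, 0, 0, 0]
    - [10, 0, -2, 0, 0, 0, 0]

```text
clock: 38.62
eef_pos: [617.8, -125.2, 72.4]
eef_rot: [0.0, 1.0, 0.031, 0.001]
contact_force: [-3.5, -1.1, 6.4]
width: 16.8
```

```bash
python3 -c "
from h import *
st()"
```

```text
t=38.62 P=[ 617.8 -125.2   72.4] a=3.60 tilt=0.09 F=[-3.5 -1.1  6.4] T=[-0.25  0.64 -0.1 ] w=16.8 j6=-0.30
```

Emit:
apply_moves:
  plan:
    - [10, 0, -1, 0, 0, 0, 0]
    - [10, 0, -2, 0, 0, 0, 0]
    - [10, 0, -2, 0, 0, 0, 0]

```text
clock: 39.0
eef_pos: [617.6, -123.2, 72.4]
eef_rot: [0.0, 1.0, 0.031, 0.001]
contact_force: [-4.0, -1.6, 6.0]
width: 17.1
```

```bash
python3 -c "
from h import *
st()"
```

```text
t=39.00 P=[ 617.6 -123.2   72.4] a=3.60 tilt=0.09 F=[-4.  -1.6  6. ] T=[-0.28  0.62 -0.04] w=17.1 j6=-0.30
```

Emit:
apply_moves:
  plan:
    - [10, 0, -1, 0, 0, 0, 0]
    - [10, 0, -2, 0, 0, 0, 0]
    - [10, 0, -2, 0, 0, 0, 0]

```text
clock: 39.38
eef_pos: [617.6, -122.4, 72.4]
eef_rot: [0.001, 1.0, 0.031, 0.001]
contact_force: [-2.5, -10.9, 5.5]
width: 17.2
```

```bash
python3 -c "
from h import *
st(); wrist('w25')"
```

```text
t=39.38 P=[ 617.6 -122.4   72.4] a=3.57 tilt=0.19 F=[ -2.5 -10.9   5.5] T=[-1.68  0.42 -0.07] w=17.2 j6=-0.30
```

View pics/w25.png

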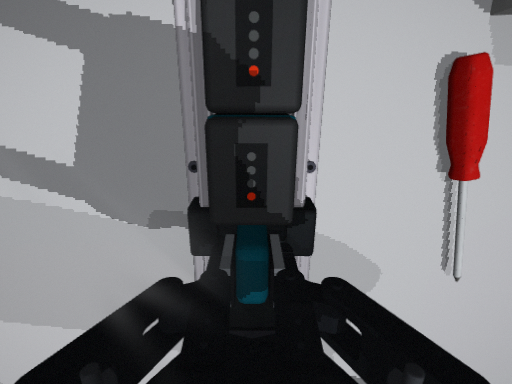

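Emit:
apply_moves:
  plan:
    - [10, 0, -1, 0, 0, 0, 0]
    - [10, 0, -2, 0, 0, 0, 0]
    - [10, 0, -2, 0, 0, 0, 0]

```text
clock: 39.8
eef_pos: [617.5, -122.3, 72.4]
eef_rot: [0.003, 1.0, 0.031, 0.001]
contact_force: [-0.7, -26.8, 2.5]
width: 17.0
```

```bash
python3 -c "
from h import *
st()"
```

```text
t=39.80 P=[ 617.5 -122.3   72.4] a=3.53 tilt=0.37 F=[ -0.7 -26.8   2.5] T=[-4.01  0.13  0.02] w=17.0 j6=-0.29
```

Emit:
apply_moves:
  plan:
    - [50, 0, 2, 0, 0, 0, 0]
    - [50, 0, 2, 0, 0, 0, 0]
    - [60, 0, 2, -40, 0, 0, 0]
    - [85, 0, 2, -100, 0, 0, 0]
    - [85, 0, 2, -100, 0, 0, 0]

```text
clock: 40.42
eef_pos: [618.9, -120.8, 176.6]
eef_rot: [0.001, 0.999, 0.032, 0.004]
contact_force: [0.4, -0.3, -0.7]
width: 85.3
```

```bash
python3 -c "
from h import *
st(); p,t=wrist('w26');go(608,40,200,3.6)"
```

```text
t=40.42 P=[ 618.9 -120.8  176.6] a=3.63 tilt=0.45 F=[ 0.4 -0.3 -0.7] T=[-0.03 -0.03  0.08] w=85.3 j6=-0.30
t [0.2, -161.0, -26.6] r [0.001, -0.004, 0.0005] len 163 deg 0.2
```

View pics/w26.png

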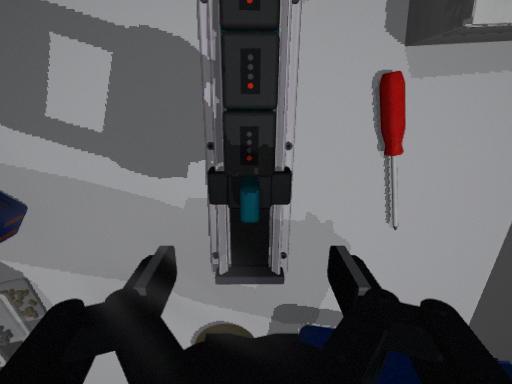

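```bash
python3 -c "
from h import *
go(600.3,140.5,180,-11)"
```

```text
t [-1.2, -261.8, -6.8] r [0.0005, -0.0041, 0.2553] len 262 deg 14.6
```

Emit:
apply_moves:
  plan:
    - [85, 0, -50, -7, 0, 0, 0]
    - [85, 0, -105, -7, 0, 0, 0]
    - [85, 0, -160, -7, 0, 0, 0.1]
    - [85, 0, -210, -7, 0, 0, 0.2]
    - [85, -1, -262, -7, 0, 0, 0.255]

```text
clock: 41.1
eef_pos: [598.9, 142.4, 176.6]
eef_rot: [0.0, 0.995, -0.097, -0.001]
contact_force: [0.3, 0.4, 0.3]
width: 85.5
```

Emit:
apply_moves:
  plan:
    - [85, 0, 0, 0, 0, 0, 0]
    - [85, 0, 0, 0, 0, 0, 0]

```text
clock: 41.35
eef_pos: [599.4, 140.5, 176.9]
eef_rot: [0.0, 0.995, -0.095, -0.001]
contact_force: [-0.0, -0.7, -0.8]
width: 85.1
```

```bash
python3 -c "
from h import *
st(); p,t=wrist('w27');go(600.3,140.5,78,-11)
crop(p,180,340,110,340,3,'c27')"
```

```text
t=41.35 P=[599.4 140.5 176.9] a=-10.94 tilt=0.08 F=[-0.  -0.7 -0.8] T=[-0.01  0.07 -0.05] w=85.1 j6=0.38
t [0.7, -0.7, 99.2] r [0.0005, 0.0009, 0.0001] len 99 deg 0.1
```

View pics/w27.png

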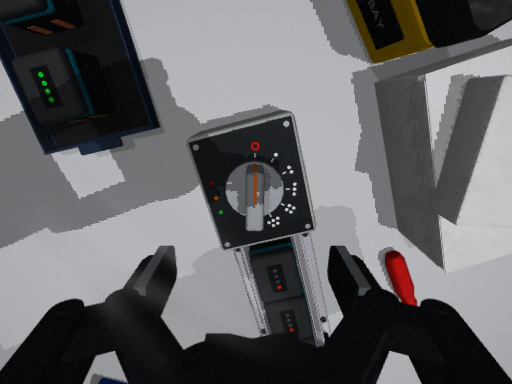

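```bash
python3 -c "
from h import *
q=bot.read_camera('top'); crop(q,90,345,135,270,3,'c28')
q=bot.read_camera('scene'); crop(q,140,320,150,340,4,'c29')"
```

```text
(no output)
```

View pics/c28.png

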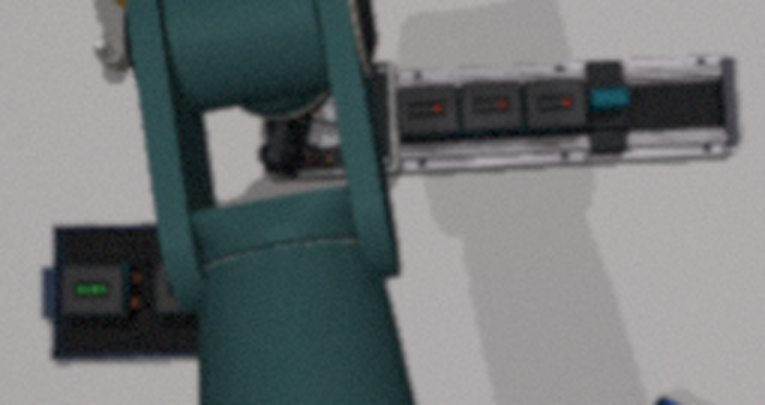

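View pics/c29.png

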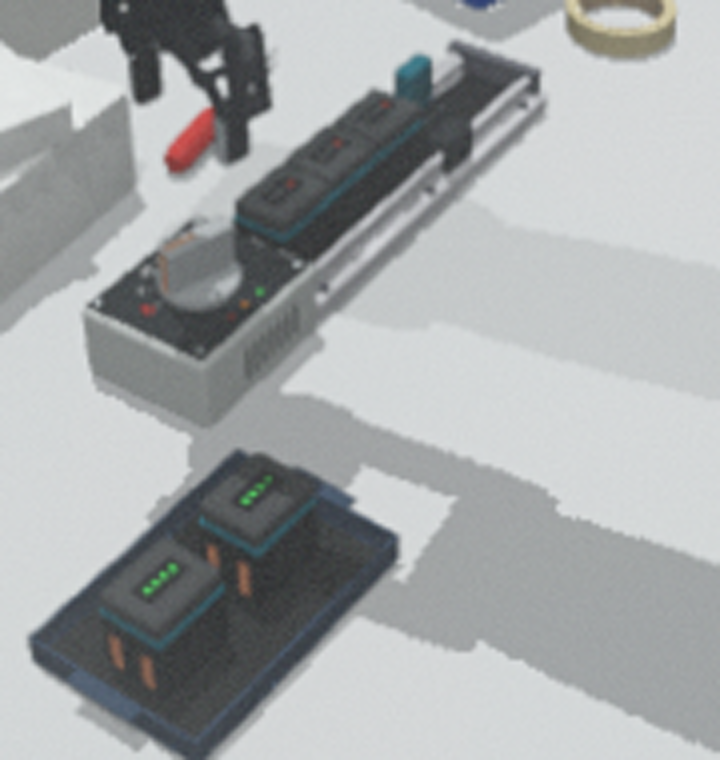

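```bash
python3 -c "
from h import *
q=bot.read_camera('top'); save(q,'t30')"
```

```text
(no output)
```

View pics/t30.png

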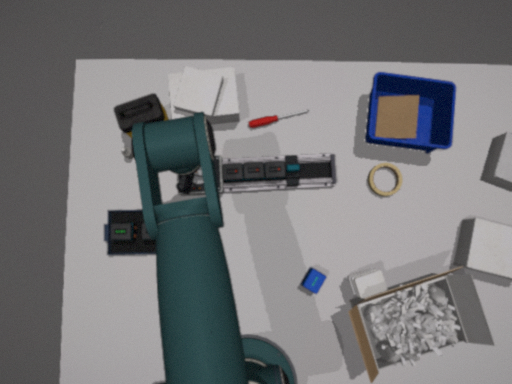

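Emit:
apply_moves:
  plan:
    - [60, 0.7, 0, 50, 0, 0, 0]
    - [60, 0.7, 0, 90, 0, 0, 0]
    - [60, 0.7, 0, 98, 0, 0, 0]
    - [60, 0.7, 0, 98, 0, 0, 0]

```text
clock: 42.05
eef_pos: [600.8, 140.2, 80.8]
eef_rot: [-0.0, 0.995, -0.096, 0.0]
contact_force: [-0.1, 0.8, -0.0]
width: 59.9
```

Emit:
apply_moves:
  plan:
    - [10, 0, 0, 0, 0, 0, 0]
    - [10, 0, 0, 0, 0, 0, 0]
    - [10, 0, 0, 0, 0, 0, 0]
    - [10, 0, 0, 0, 0, 0, 0]
  newtons: 60

```text
clock: 42.55
eef_pos: [601.4, 140.4, 81.4]
eef_rot: [-0.0, 0.995, -0.096, 0.001]
contact_force: [5.1, -2.0, 4.7]
width: 14.9
```

```bash
python3 -c "
from h import *
st(); p,t=wrist('w31')"
```

```text
t=42.55 P=[601.4 140.4  81.4] a=-11.02 tilt=0.17 F=[ 5.1 -2.   4.7] T=[-0.27 -0.71 -0.29] w=14.9 j6=0.38
```

Gripped. Turn clockwise to about 85° first.

Emit:
apply_moves:
  plan:
    - [10, 0, 0, 0, 0, 0, 0.15]
    - [10, 0, 0, 0, 0, 0, 0.3]
    - [10, 0, 0, 0, 0, 0, 0.45]
    - [10, 0, 0, 0, 0, 0, 0.6]
    - [10, 0, 0, 0, 0, 0, 0.75]

```text
clock: 43.22
eef_pos: [601.6, 140.5, 81.3]
eef_rot: [-0.001, 0.89, -0.456, 0.001]
contact_force: [6.3, -2.7, 4.5]
width: 15.0
```

Emit:
apply_moves:
  plan:
    - [10, 0, 0, 0, 0, 0, 0.15]
    - [10, 0, 0, 0, 0, 0, 0.3]
    - [10, 0, 0, 0, 0, 0, 0.45]
    - [10, 0, 0, 0, 0, 0, 0.6]
    - [10, 0, 0, 0, 0, 0, 0.75]

```text
clock: 43.85
eef_pos: [601.7, 140.3, 81.3]
eef_rot: [0.001, -0.661, 0.75, -0.001]
contact_force: [7.1, -3.1, 3.7]
width: 14.9
```

```bash
python3 -c "
from h import *
st(); p,t=wrist('w32')"
```

```text
t=43.85 P=[601.7 140.3  81.3] a=-97.23 tilt=0.21 F=[ 7.1 -3.1  3.7] T=[-0.46 -1.28  0.02] w=14.9 j6=1.89
```

View pics/w32.png

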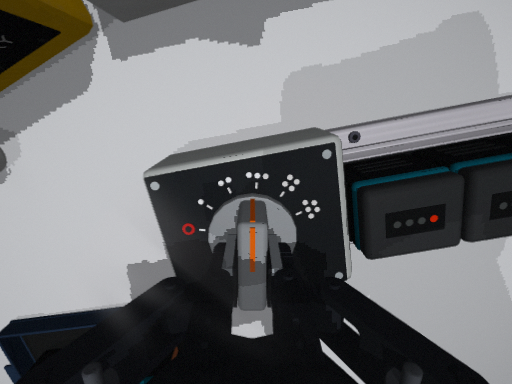

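Pointer just short of the three-pip mark. Turn 0.05 more, release, rise.

Emit:
apply_moves:
  plan:
    - [10, 0, 0, 0, 0, 0, 0.05]
    - [10, 0, 0, 0, 0, 0, 0.05]
    - [50, 0, 0, 0, 0, 0, 0.05]
    - [50, 0, 0, 0, 0, 0, 0.05]
    - [50, 0, 0, -20, 0, 0, 0.05]

```text
clock: 44.52
eef_pos: [599.5, 140.4, 99.1]
eef_rot: [-0.001, -0.644, 0.765, 0.001]
contact_force: [-0.2, 0.7, 0.6]
width: 50.3
```

Emit:
apply_moves:
  plan:
    - [85, 0, 0, -60, 0, 0, 0]
    - [85, 0, 0, -110, 0, 0, 0]
    - [85, 0, 0, -110, 0, 0, 0]
    - [85, 0, 0, -110, 0, 0, 0]

```text
clock: 45.02
eef_pos: [600.2, 140.5, 210.3]
eef_rot: [0.0, -0.644, 0.765, -0.0]
contact_force: [-0.3, 0.7, 0.0]
width: 85.0
```

```bash
python3 -c "
from h import *
st(); p,t=wrist('w33'); crop(p,160,340,110,290,4,'c33')
q=bot.read_camera('scene'); crop(q,140,320,150,340,4,'c34')
q=bot.read_camera('top'); save(q,'t34')"
```

```text
t=45.02 P=[600.2 140.5 210.3] a=-99.81 tilt=0.02 F=[-0.3  0.7  0. ] T=[-0.04  0.02 -0.03] w=85.0 j6=1.93
```

View pics/c33.png

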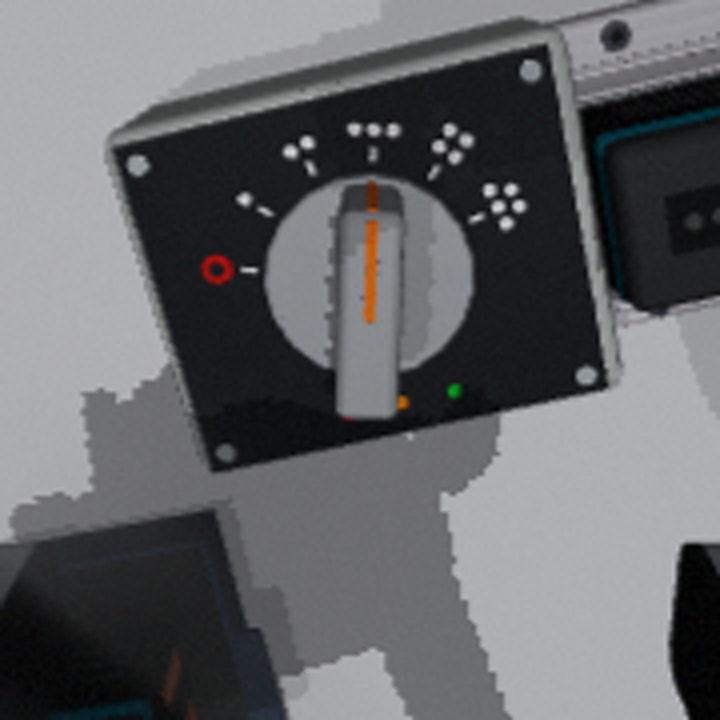

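View pics/c34.png

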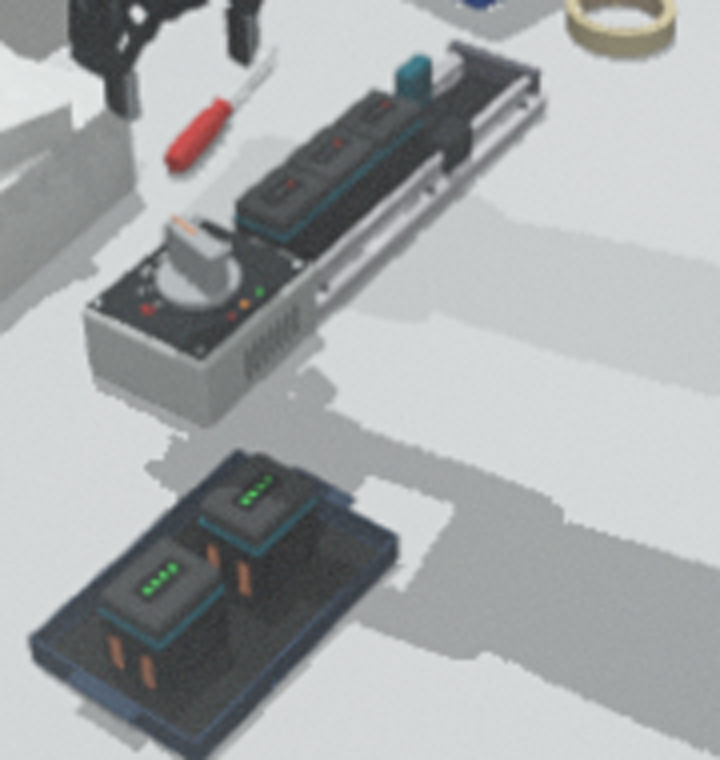

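The selector's pointer is in line with the three-pip tick. The row is closed, both charged packs stand in the tray, and the bystanders look untouched. I'm handing in.

```bash
python3 -c "
from h import *
print(bot.close_job())"
```

```text
the job is handed in; nothing more can be done
None
```

The dock is changed over and the job is handed in, at about 45 s of the 210 s allowed; no verdict came back.

- **Selector off:** I turned it back from 3 to off before lifting anything.
- **Charged packs:** both stand upright in the tray, one in each place.
- **Discharged packs:** I docked all three from the bench. The blue look-alike and the other things round the dock were left alone. The third pack met firm resistance (about 18 N) at its expected place, 150 mm from the head.
- **End contact:** I slid it up until it stopped moving, at about 27 N.
- **Selector up:** with the row closed I turned it to 3 and let go. In the last close-up the pointer is in line with the three-pip tick.

**Last checks:** in the last pictures the row shows no visible gaps and every pack stands upright. I judged the row and the end contact by force and by eye, so the millimetre tolerances were not measured directly. No check failed or disagreed. The second pack was pressed onto the channel floor at about 37 N while I lowered it. That was the pack on the floor, not the arm or the gripper's body, and I eased it before sliding it in.

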